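# Load the slow cooker with tomatoes and set it

### The arm

A 7-joint arm with a two-finger parallel gripper is mounted at the origin on the work surface. World frame = base frame: x ahead of the robot, y to its left, z up, the work surface at z = 0. Lengths are in mm, angles in rad, forces in N, time in s.
With the tool pointing down it reaches from about 350 to 900 mm from the base axis. Payload 19.9 kg.
Tool frame: the origin (TCP) lies midway between the tips of the shut fingers; the grasp point (between the pads) lies 19 mm behind it; x points along the fingers, z is the direction in which the jaws open and shut, and the axes are right-handed (so a half turn about x gives the same grasp; the last joint's range is limited). The gripper opens to 94 mm and grips with 3 to 60 N. Pads are 16 mm wide; open, the fingers measure 119 mm over their backs; the gripper's body (75 mm by 177 mm) begins 78 mm behind the grasp point.
Start: joints at [1.177, 0.417, -0.01, 1.614, 0.005, 1.111, -0.053], TCP at [215.947, -586.486, 205.425] pointing down, gripper open.
Joint ranges: [-2.81, 2.81], [-0.39, 2.02], [-1.27, 1.25], [0.06, 2.57], [-1.19, 4.33], [0.19, 2], [-2.82, 2.82]. Speed limits (rad/s): [1.89, 1.89, 2.39, 2.39, 3.01, 3.01, 3.01].

### API

Orientations are given as [roll, pitch, yaw] about the fixed x, y, z axes, in that order (R = Rz(yaw) Ry(pitch) Rx(roll)).
In Python, from bench import * gives the robot as it stands.
- The arm moves only by the tool drive_tool, never from a script. Its argument "motion" is text: rows parted by semicolons, each of 5 numbers parted by spaces: the gripper command: -1 is fully open, 1 is shut, values between are in proportion, then the shift along the tool's x, y, z in m, then the turn about the tool's x in degrees. In form: grip dx dy dz yaw; .... A call has exactly 8 rows; each row is the pose to reach, as a shift and turn from the pose commanded when the call began, along the tool's axes at that moment; what a row does not reach only later rows make up. A row lasts 1/12 s, in which the tool goes at most 41.7 mm and 7.16 degrees, less where a joint would pass 70% of its speed; a pose out of reach is approached as far as the arm can. A call with a gripper value outside its range is refused whole. The fingers move at their own pace and stop on an object; the grip force is fixed at half the most. Time passes only in rows, so rows that repeat a pose let the fingers close, or fill a call up. It gives the time, the measured TCP pose, the force and the opening at its end, in the units of the state.
- get_obs(): the state, without advancing time (a new reading comes with each control period).
- capture(name): name is "scene" or "top" or "wrist"; returns the picture (420x560x3 uint8, red, green, blue); there is no depth.
- calibration(name): a dict with "camera_matrix" (3x3 intrinsics, pixels), "dist" ([k1, k2, p1, p2, k3] as OpenCV has them; the pictures are not rectified), "cam_to_world" (4x4, takes a point from camera to world coordinates). Camera axes: x right, y down, z forward; pixel columns grow to the right and rows downward; lengths in mm; the calibration is good to about 2 mm. A picture is of the moment at which its call begins: read the wrist's pose just before it. calibration takes no time and is no camera call; for the wrist camera it gives the pose at the moment of the call.
- hand_in(): hands the job in, once; it reports no verdict.
The state is a dict: "clock": time; "q": joint angles; "qd": joint speeds; "joint_torque": joint torques, N m; "tcp_pos": TCP position; "tool_rot": TCP orientation; "wrist_force": force on the tool from outside, world axes, zero at the start; "moment": the same for the moment, N m; "opening": finger opening in mm.
Only numpy, scipy, OpenCV 4.12 (cv2) and the standard library are available. Lean on these libraries where they do the work, as an engineer would, in place of code of your own. Each camera call takes 0.05 s, during which the arm holds its last target.

### The job

Lift the lid off the slow cooker and lay it on the orange trivet, then lower every tomato that is out on the counter gently into the crock, without dropping or pressing it in. When all of them are in, put the lid back so that it sits flat and fully home on the crock, and then turn the cooker's dial from off to the two-dot mark. Leave the pan, garlic pot and pepper mill where they stand.

Things in the scene. Friction and masses are not known exactly. Their poses are not given: they have to be found in the camera images.
- cooker: Fixed round slow cooker: steel shell 208 mm across, 104 mm high, a white stoneware crock inside (rim 120 mm above the counter), and a dark box-shaped console in front, towards the cooker's own -x (60 mm high, 120 mm wide, front face 194 mm from the middle). Origin: middle of the crock, at counter height; z up.
- crock_floor (a point): Middle of the crock's flat inner floor, 40 mm above the counter. The crock is a straight-walled round well 168 mm across inside, 80 mm deep, wall 10 mm.
- crock_rim (a point): Middle of the crock's mouth, level with its rim, 80 mm above its inner floor. Axes as the cooker's.
- lid: White stoneware lid, 0.35 kg, on the crock at the start. Origin: middle of its underside. A locating lip 156 mm across, 8 mm deep, under a slightly domed disc 196 mm across (8 to 24 mm above the origin); on top a dark round knob. Seated: lip inside the crock's mouth, disc on the rim, origin 8 mm below the rim.
- lid_grip (a point): Middle of the lid's round knob (28 mm across, 26 mm high, on a thin neck 10 mm above the dome), 47 mm above the lid's origin.
- trivet: Round orange silicone trivet lying fixed on the counter, 180 mm across, 8 mm thick. Origin: middle of its underside.
- dial (a joint): Selector dial on top of the console, rad, growing clockwise seen from above, with four clicks where it rests: 0 = off (short bar mark), 0.6 = one dot, 1.2 = two dots, 1.8 = three dots (stops at 0 and 1.8). At value q its pointer points along (-cos(0.9 - q), -sin(0.9 - q)) in the cooker's own x, y.
- dial_grip (a point): On the dial's axis, 142 mm from the cooker's middle towards its own -x, 97 mm above the counter, in the upright grip bar: 40 mm long, 14 mm thick, 74 to 104 mm above the counter, a white line at its pointer end. Its axes turn with the dial: the bar lies along its x, the pointer at -x.
- tomato0: Ripe red tomato, small, 42 mm across and 37 mm high, round with a flattened foot on which it stands, about 45 g, bruises easily. Origin: its middle, 19 mm above its foot; its z points up out of the stalk end. Absent in some starts.
- tomato1: Ripe red tomato, small, 42 mm across and 37 mm high, round with a flattened foot on which it stands, about 45 g, bruises easily. Origin: its middle, 19 mm above its foot; its z points up out of the stalk end. Absent in some starts.
- tomato2: Ripe red tomato, small, 42 mm across and 37 mm high, round with a flattened foot on which it stands, about 45 g, bruises easily. Origin: its middle, 19 mm above its foot; its z points up out of the stalk end. Absent in some starts.
- tomato3: Ripe red tomato, small, 42 mm across and 37 mm high, round with a flattened foot on which it stands, about 45 g, bruises easily. Origin: its middle, 19 mm above its foot; its z points up out of the stalk end. Absent in some starts.
- tomato4: Ripe red tomato, small, 42 mm across and 37 mm high, round with a flattened foot on which it stands, about 45 g, bruises easily. Origin: its middle, 19 mm above its foot; its z points up out of the stalk end. Absent in some starts.
- paella_pan: Small two-handled steel paella pan, 200 mm across, 35 mm high (240 mm over the handles). Origin: middle of its underside. To be left alone.
- garlic_pot: Closed terracotta garlic pot with lid, 104 mm across, 118 mm high. Origin: middle of its underside. To be left alone.
- pepper_mill: Chrome pepper mill, 54 mm across, 152 mm high. Origin: middle of its underside. To be left alone.
Not all that is in view belongs to the job. What is shaped like the tomato4 but green or grey is not meant.

How it is judged (in metres and radians):
On the way, in this order (a step that is already met when the one before it is completed fails the run):
1. the lid lies on the trivet, let go (horizontal distance between lid and trivet below 0.06 m and z of lid in the frame of trivet between 0.004 and 0.014 m and angle between lid's own z axis and vertical below 0.08 rad and linear speed of lid below 0.03 m/s and contact force between lid and the fingers below 0.1 N), for 0.2 s.
2. every tomato lies in the crock, let go (horizontal distance between each of tomato0, tomato1, tomato2, tomato3, tomato4 and crock_floor below 0.075 m and z of tomato0 in the frame of crock_floor between 0.005 and 0.065 m and linear speed of each of tomato0, tomato1, tomato2, tomato3, tomato4 below 0.05 m/s and z of tomato1 in the frame of crock_floor between 0.005 and 0.065 m and z of tomato2 in the frame of crock_floor between 0.005 and 0.065 m and z of tomato3 in the frame of crock_floor between 0.005 and 0.065 m and z of tomato4 in the frame of crock_floor between 0.005 and 0.065 m and contact force between each of tomato0, tomato1, tomato2, tomato3, tomato4 and the fingers below 0.1 N), for 0.2 s.
3. the lid sits home on the crock (horizontal distance between lid and crock_rim below 0.012 m and z of lid in the frame of crock_rim between -0.012 and -0.0045 m and angle between lid's own z axis and vertical below 0.06 rad and linear speed of lid below 0.03 m/s), for 0.2 s.
4. the dial stands at two dots (value of joint dial between 1.05 and 1.35 rad), for 0.2 s.
At the end, for the whole second after the job is handed in: Every tomato present lies in the crock (its middle within 75 mm of the crock's axis and under 65 mm above its floor), at rest; the lid is seated (within 12 mm of centre, level within 0.06 rad, its disc down on the rim within 3.5 mm); the dial rests between 1.05 and 1.35 rad, at two dots (all of step 3 and all of step 4 and horizontal distance between each of tomato0, tomato1, tomato2, tomato3, tomato4 and crock_floor below 0.075 m and z of tomato0 in the frame of crock_floor between 0.005 and 0.065 m and linear speed of each of tomato0, tomato1, tomato2, tomato3, tomato4 below 0.05 m/s and z of tomato1 in the frame of crock_floor between 0.005 and 0.065 m and z of tomato2 in the frame of crock_floor between 0.005 and 0.065 m and z of tomato3 in the frame of crock_floor between 0.005 and 0.065 m and z of tomato4 in the frame of crock_floor between 0.005 and 0.065 m and velocity of joint dial between -0.1 and 0.1 rad/s); the robot touches nothing.
It fails at once if a tomato drops or plunges through the crock's well (faster than 0.4 m/s there) ((horizontal distance between tomato0 and crock_floor below 0.084 m and z of tomato0 in the frame of crock_floor between 0.032 and 0.09 m and linear speed of tomato0 above 0.4 m/s) or (horizontal distance between tomato1 and crock_floor below 0.084 m and z of tomato1 in the frame of crock_floor between 0.032 and 0.09 m and linear speed of tomato1 above 0.4 m/s) or (horizontal distance between tomato2 and crock_floor below 0.084 m and z of tomato2 in the frame of crock_floor between 0.032 and 0.09 m and linear speed of tomato2 above 0.4 m/s) or (horizontal distance between tomato3 and crock_floor below 0.084 m and z of tomato3 in the frame of crock_floor between 0.032 and 0.09 m and linear speed of tomato3 above 0.4 m/s) or (horizontal distance between tomato4 and crock_floor below 0.084 m and z of tomato4 in the frame of crock_floor between 0.032 and 0.09 m and linear speed of tomato4 above 0.4 m/s)).
It fails at once if a tomato is pressed against the cooker (over 15 N) (contact force between any of tomato0, tomato1, tomato2, tomato3, tomato4 and cooker above 15 N).
It fails at once if a bystander (pan, garlic pot or pepper mill) is moved more than 3 cm (distance of any of paella_pan, garlic_pot, pepper_mill from where it was at the start of the episode above 0.03 m).
Of tomato0, tomato1, tomato2, tomato3, tomato4 only 3 to 5 are there at a start; the rules pass over those that are not, and their reading is None.
At some moment in a run one of tomato0, tomato1, tomato2, tomato3, tomato4 may be knocked a few centimetres aside while the robot is not near it.
It also fails if it takes over 210 s, if anything falls off the work surface, if the arm or the gripper's body presses on something with over 40 N, if the wrist force passes 120 N, or if a joint passes its speed limit or range.

## Working session

There is one attempt and no reset: what is moved stays moved. The work goes in short steps, Python scripts to look and compute and a tool call to move; the robot and the scene stay as the last step left them, time stands still between calls to the robot, and variables do not carry over. Pictures are saved under pics/ and viewed, and the job is handed in when it is done.

Besides the shell and the picture viewer there is one more tool, called as name(argument=value, ...) on one line, values as JSON. drive_tool: Moves the arm, as the interface text tells. Its arguments: {"type":"object","properties":{"motion":{"type":"string"}},"required":["motion"]}

```bash
mkdir -p pics; ls; python3 - <<'E'
from bench import *
import cv2
o=get_obs(); print(o)
for n in("scene","top","wrist"):
    c=calibration(n); print(n,c)
    cv2.imwrite(f"pics/a_{n}.png",capture(n)[:,:,::-1])
E
```

```text
pics
{'clock': 0.0, 'q': array([ 1.17649144,  0.41794566, -0.01027513,  1.61415182,  0.00471934,
        1.11071478, -0.05299695]), 'qd': array([ 4.00912638e-04, -7.57090838e-04, -3.63125597e-05, -1.39151274e-03,
        2.12085839e-03, -3.81064773e-04,  8.88569619e-04]), 'joint_torque': array([-7.44015924e-04, -8.51241946e+01,  6.38381001e-01, -4.25984716e+01,
       -4.88190260e-02,  1.86938531e-02,  8.21396156e-05]), 'tcp_pos': array([ 215.79600475, -586.16938233,  204.85249446]), 'tool_rot': array([-3.04208788,  1.56959932,  2.02310031]), 'wrist_force': array([ 0.82958732, -0.35279367, -0.64449833]), 'moment': array([0.00358998, 0.01944327, 0.01434858]), 'opening': 94.21526990166973}
scene {'camera_matrix': array([[466.14400599,   0.        , 287.97571315],
       [  0.        , 466.14400599, 210.91871683],
       [  0.        ,   0.        ,   1.        ]]), 'dist': array([-0.09939211,  0.        ,  0.        ,  0.        ,  0.        ]), 'cam_to_world': array([[ 1.15305220e-01,  8.16117509e-01, -5.66265766e-01,
         1.18692251e+03],
       [ 9.93178446e-01, -8.47586470e-02,
[... 751 characters left out ...]
  [ 0.00000000e+00,  0.00000000e+00,  0.00000000e+00,
         1.00000000e+00]])}
wrist {'camera_matrix': array([[321.24317669,   0.        , 281.83864553],
       [  0.        , 321.24317669, 206.20270925],
       [  0.        ,   0.        ,   1.        ]]), 'dist': array([-0.06270402,  0.        ,  0.        ,  0.        ,  0.        ]), 'cam_to_world': array([[ 3.45156000e-01, -8.98919806e-01, -2.69834243e-01,
         2.95099285e+02],
       [-9.38544164e-01, -3.31036125e-01, -9.77237720e-02,
        -5.56644515e+02],
       [-1.47904814e-03,  2.86981300e-01, -9.57935043e-01,
         3.83974017e+02],
       [ 0.00000000e+00,  0.00000000e+00,  0.00000000e+00,
         1.00000000e+00]])}
```

View pics/a_top.png

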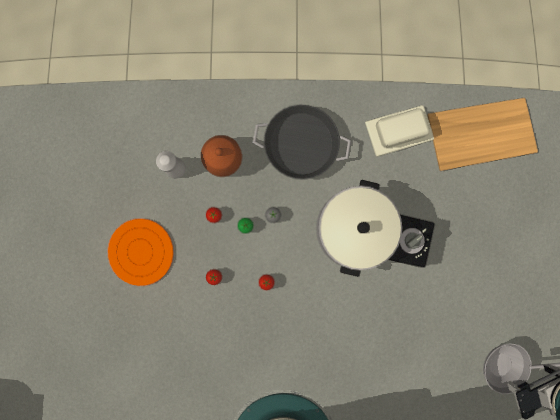

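View pics/a_scene.png

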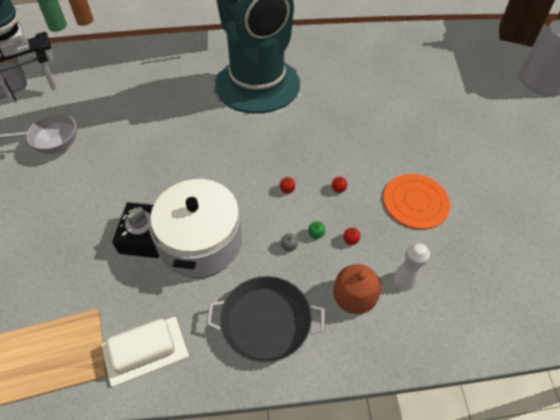

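View pics/a_wrist.png

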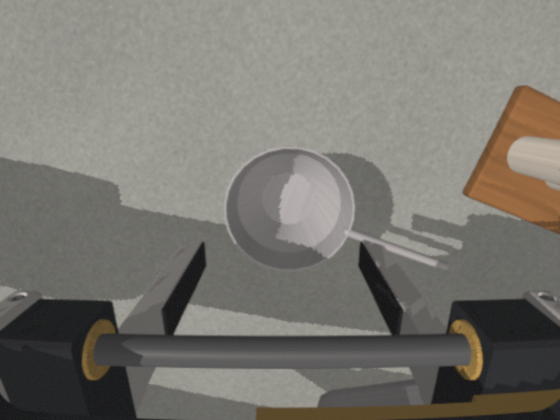

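The top view shows red balls at (214,215), (214,277) and (266,282). The lookalikes are the green ball (245,225), the grey ball (273,215) and the red-brown garlic pot (221,155). The three reds match the description. The trivet is at (141,252), the lid knob at (363,227) and the dial at (414,240). A saucepan sits under the gripper.

```bash
cat > h.py <<'E'
from bench import *
import cv2, numpy as np
from scipy.spatial.transform import Rotation as R
def ray(n,uv,cal=None):
    c=cal or calibration(n); T=c["cam_to_world"]
    p=cv2.undistortPoints(np.array([[uv]],float),c["camera_matrix"],c["dist"])[0,0]
    return T[:3,3],T[:3,:3]@np.array([p[0],p[1],1.])
def onz(n,uv,z,cal=None):
    o,d=ray(n,uv,cal); return (o+d*(z-o[2])/d[2])
def tri(*obs):
    A=np.zeros((3,3));b=np.zeros(3)
    rs=[]
    for n,uv in obs:
        o,d=ray(n,uv); d=d/np.linalg.norm(d); P=np.eye(3)-np.outer(d,d); A+=P;b+=P@o; rs.append((o,P))
    x=np.linalg.solve(A,b); return x,[np.linalg.norm(P@(x-o)) for o,P in rs]
def blobs(m,amin=20):
    n,l,s,c=cv2.connectedComponentsWithStats(m.astype(np.uint8))
    return [(c[i],s[i]) for i in range(1,n) if s[i,4]>=amin]
def pose():
    o=get_obs(); return o,R.from_euler('xyz',o["tool_rot"]).as_matrix()
def red(im):
    h=cv2.cvtColor(im,cv2.COLOR_RGB2HSV); return ((h[...,0]<6)|(h[...,0]>174))&(h[...,1]>190)&(h[...,2]>60)
def save(n,name,crop=None,k=1):
    im=capture(n)
    s=im if crop is None else im[crop[1]:crop[3],crop[0]:crop[2]]
    cv2.imwrite("pics/"+name+".png",cv2.resize(s,None,fx=k,fy=k,interpolation=cv2.INTER_CUBIC)[:,:,::-1]); return im
def shift(target):
    o,M=pose(); return np.round(M.T@(np.array(target)-o["tcp_pos"])/1000,4)
E
python3 - <<'E'
from h import *
t=save("top","b_top",(300,160,450,290),5); s=save("scene","b_sc",(90,160,260,290),4)
save("top","b_tom",(190,190,300,300),5)
o,M=pose();print(M)
for n,im in(("top",t),("scene",s)):
    print(n)
    for c,st in blobs(red(im)):
        print(' red',c.round(1),st, onz(n,c,19).round(1))
    h=cv2.cvtColor(im,cv2.COLOR_RGB2HSV)
    orr=(h[...,0]>6)&(h[...,0]<15)&(h[...,1]>220)&(h[...,2]>150)
    for c,st in blobs(orr,500):
        print(' or',c.round(1),st,onz(n,c,8).round(1),[onz(n,p,8).round(0)[:2] for p in((st[0],c[1]),(st[0]+st[2],c[1]))])
    g=(h[...,2]>150)&(h[...,1]<70)&(h[...,1]>12)
    for c,st in blobs(g,3000): print(' white',c.round(1),st)
E
```

```text
[[-1.84830251e-04  9.38402714e-01  3.45543503e-01]
 [ 4.14596074e-04  3.45543551e-01 -9.38402623e-01]
 [-9.99999897e-01 -3.01842124e-05 -4.52924983e-04]]
top
 red [213.1 214.6] [206 208  15  14 135] [606.8 185.6  19. ]
 red [213.2 277. ] [206 270  15  15 139] [444.1 184.2  19. ]
 red [266.  282.1] [259 275  15  15 136] [432.1  46.6  19. ]
 or [140.1 251.7] [ 108  219   65   67 3370] [507.5 381.5   8. ] [array([506., 470.]), array([509., 293.])]
 white [103.8  40.1] [    0     0   212    86 16839]
 white [254.   25.6] [ 212    0   84   52 4319]
 white [338.9  26. ] [ 298    0   83   54 4335]
 white [400.2  47.5] [ 297    0  167   84 8666]
 white [511.1  42.5] [ 459    0  101   91 8314]
 white [359.5 227.7] [ 319  187   82   83 5113]
scene
 red [287.1 185.5] [281 179  13  13 124] [436.8  46.1  19. ]
 red [339.  184.8] [333 178  13  14 129] [448.5 183.   19. ]
 red [351.3 236.3] [345 229  14  15 151] [609.5 184.9  19. ]
 white [120.7  15.6] [   0    0  220   38 4869]
 white [392.8   7.2] [ 294    0  214   19 3205]
 white [305.  232.3] [     0     21    560    399 134533]
 white [118.9  77.6] [   0   30  228   88 4854]
 white [473.6 396.4] [ 397  369  163   51 4391]
```

View pics/b_top.png

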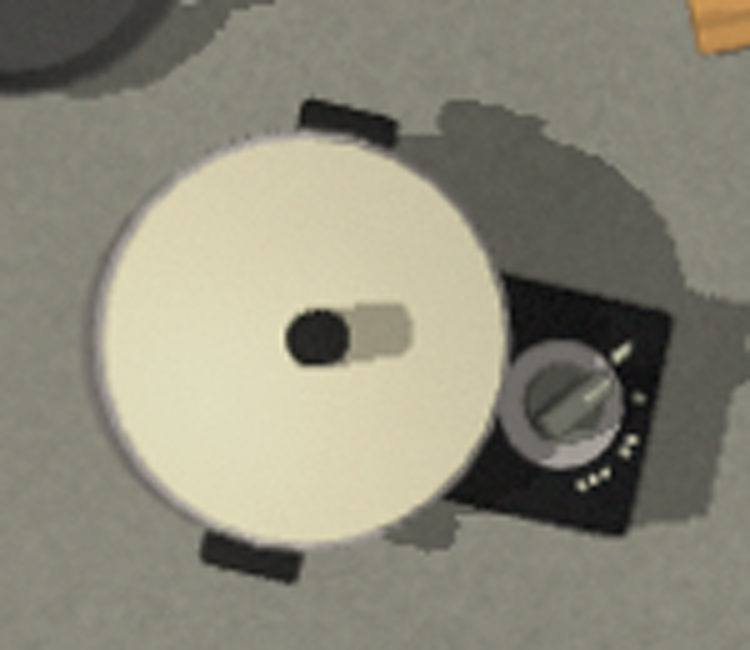

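View pics/b_sc.png

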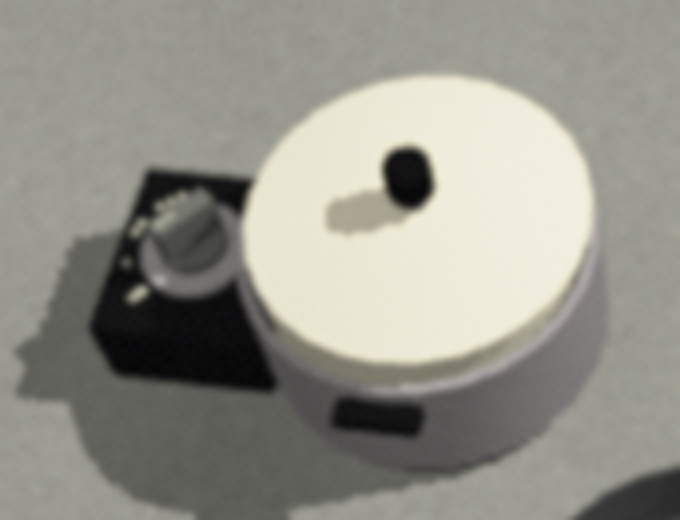

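View pics/b_tom.png

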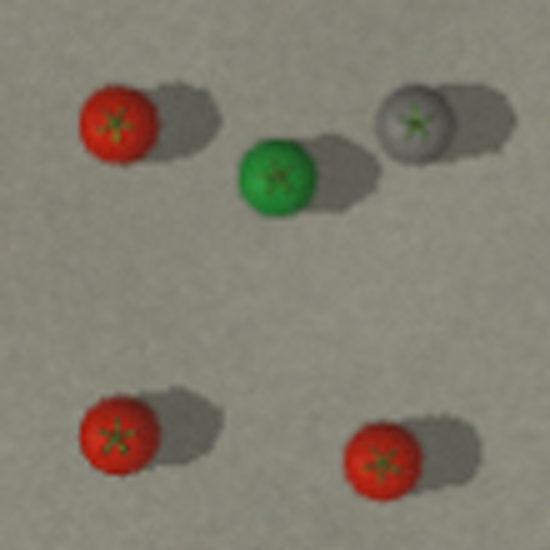

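```bash
python3 - <<'E'
from h import *
f=lambda a,b:(300+a/5,160+b/5)
g=lambda a,b:(90+a/4,160+b/4)
print('knob',tri(("top",f(318,338)),("scene",g(409,177))))
print('knob z165 top',onz("top",f(318,338),165), onz("scene",g(409,177),159))
print('disc',onz("top",f(304,339),124), [onz("top",p,124)[:2].round(0) for p in (f(100,339),f(507,339),f(304,132),f(304,546))])
a=onz("top",f(671,313),60);b=onz("top",f(628,535),60);print(a,b,np.linalg.norm(a-b))
d=(a-b)[:2];d/=np.linalg.norm(d); nx=np.array([d[1],-d[0]]); print('cooker -x?',nx, 'center from console', (a+b)[:2]/2-nx*194, 'ang',np.degrees(np.arctan2(*(-nx)[::-1])))
print('dial top',onz("top",f(568,400),104),onz("scene",g(188,221),97))
print('dial pointer', onz("top",f(600,382),104),onz("top",f(553,424),104))
print('handles', onz("top",f(349,122),85),onz("top",f(252,557),85))
E
```

```text
knob (array([ 571.31318174, -183.59211068,  153.78013023]), [np.float64(1.6372382894383481), np.float64(1.6372382894384212)])
knob z165 top [ 570.99988212 -183.38802505  165.        ] [ 575.39237146 -181.14615155  159.        ]
disc [ 571.54902296 -183.35339654  124.        ] [array([571., -84.]), array([ 572., -283.]), array([ 672., -184.]), array([ 472., -184.])]
[ 587.09298366 -385.73999452   60.        ] [ 473.09088982 -362.58310138   60.        ] 116.33021576691914
cooker -x? [-0.19906172 -0.97998695] center from console [ 568.70991093 -184.04407882] ang 78.51790350398086
dial top [ 542.25051231 -319.18657967  104.        ] [ 547.86234017 -319.07851584   97.        ]
dial pointer [ 551.16578417 -335.57736101  104.        ] [ 530.38474286 -311.52380388  104.        ]
handles [ 681.2711804  -212.83122165   85.        ] [ 464.17194825 -163.74890853   85.        ]
```

drive_tool(motion="-1 -0.08 0 0 -7; -1 -0.08 0 0 -14; -1 -0.08 0 0 -21; -1 -0.08 0 0 -28; -1 -0.08 0 0 -35; -1 -0.08 0 0 -42; -1 -0.08 0 0 -49; -1 -0.08 0 0 -56")

```text
clock: 0.97
tcp_pos: [215.9, -586.4, 285.4]
tool_rot: [2.528, 1.571, 2.293]
wrist_force: [0.3, -0.4, -1.1]
opening: 94.0
```

```bash
python3 - <<'E'
from h import *
o,M=pose();print(o['q'].round(2),o['tcp_pos'],M.round(3),shift((571,-183.5,230)))
E
```

```text
[ 1.3   0.36 -0.18  1.51  0.07  1.27  0.88] [ 215.88334639 -586.44253132  285.3824735 ] [[-0.     0.232  0.973]
 [ 0.     0.973 -0.232]
 [-1.     0.    -0.   ]] [0.0554 0.4744 0.2517]
```

drive_tool(motion="-1 0 0.035 0.018 -6; -1 0 0.07 0.036 -13.4; -1 0 0.105 0.054 -13.4; -1 0 0.14 0.072 -13.4; -1 0 0.175 0.09 -13.4; -1 0 0.21 0.108 -13.4; -1 0 0.245 0.126 -13.4; -1 0 0.27 0.144 -13.4")

```text
clock: 1.63
tcp_pos: [421.7, -355.7, 285.8]
tool_rot: [-0.361, 1.57, -0.366]
wrist_force: [0.6, 1.0, -0.0]
opening: 94.0
```

```bash
python3 - <<'E'
from h import *
o,M=pose();print(o['q'].round(2),o['tcp_pos'],M.round(3),shift((571,-183.5,200)))
E
```

```text
[ 0.96  0.24 -0.38  1.69  0.09  1.23  0.56] [ 421.66052153 -355.6725449   285.84539405] [[ 0.     0.005  1.   ]
 [-0.     1.    -0.005]
 [-1.    -0.     0.   ]] [0.0859 0.1729 0.1484]
```

drive_tool(motion="-1 0 0.035 0.03 0; -1 0 0.07 0.06 0; -1 0.01 0.105 0.09 0; -1 0.02 0.14 0.12 0; -1 0.03 0.173 0.149 0; -1 0.055 0.173 0.149 0; -1 0.055 0.173 0.149 0; -1 0.055 0.173 0.149 0")

```text
clock: 2.3
tcp_pos: [570.1, -185.3, 229.0]
tool_rot: [2.634, 1.568, 2.629]
wrist_force: [-0.9, -0.5, 0.0]
opening: 94.2
```

```bash
python3 - <<'E'
from h import *
o,M=pose();print(o['tcp_pos'],M.round(3))
save("wrist","c_w")
E
```

```text
[ 570.14125878 -185.27258184  229.00889351] [[-0.002  0.004  1.   ]
 [ 0.001  1.    -0.004]
 [-1.     0.001 -0.002]]
```

View pics/c_w.png

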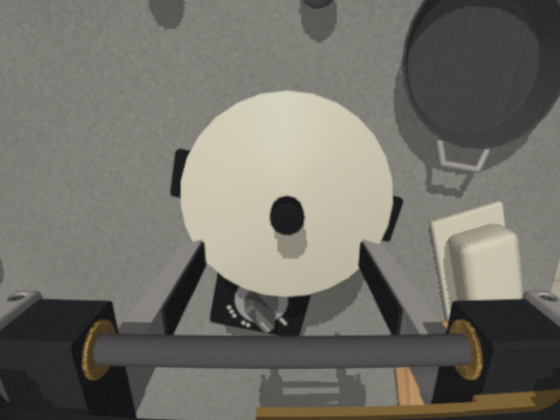

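The wrist view shows the knob at (287,214), with the lid centred around (287,194).

```bash
python3 - <<'E'
from h import *
print(onz("wrist",(287,214),160),onz("wrist",(287,194),125),shift((571.5,-183.5,142)))
E
```

```text
[ 574.54558068 -183.32079393  160.        ] [ 575.06974102 -175.51098036  125.        ] [0.0883 0.0033 0.0015]
```

drive_tool(motion="-1 0.02 0.001 0.002 0; -1 0.045 0.001 0.002 0; -1 0.065 0.001 0.002 0; -1 0.08 0.001 0.002 0; -1 0.087 0.001 0.002 0; -1 0.087 0.001 0.002 0; -1 0.087 0.001 0.002 0; -1 0.087 0.001 0.002 0")

```text
clock: 3.02
tcp_pos: [572.9, -186.2, 144.9]
tool_rot: [-0.39, 1.569, -0.398]
wrist_force: [0.5, 0.4, 0.2]
opening: 93.9
```

drive_tool(motion="1 0 0 0 0; 1 0 0 0 0; 1 0 0 0 0; 1 0 0 0 0; 1 0 0 0 0; 1 0 0 0 0; 1 0 0 0 0; 1 0 0 0 0")

```text
clock: 3.68
tcp_pos: [572.3, -185.5, 143.4]
tool_rot: [2.27, 1.571, 2.263]
wrist_force: [-0.3, 0.8, 0.0]
opening: 44.1
```

drive_tool(motion="1 0 0 0 0; 1 0 0 0 0; 1 0 0 0 0; 1 0 0 0 0; 1 -0.003 0 0 0; 1 -0.006 0 0 0; 1 -0.009 0 0 0; 1 -0.012 0 0 0")

```text
clock: 4.35
tcp_pos: [572.2, -185.6, 155.7]
tool_rot: [2.831, 1.571, 2.825]
wrist_force: [0.6, 1.0, -5.5]
opening: 27.5
```

```bash
python3 - <<'E'
from h import *
o,M=pose();print(o['tcp_pos'],o['wrist_force'],o['moment'],o['opening'])
save("scene","d_s",(60,100,300,300),3)
E
```

```text
[ 572.20359472 -185.60231502  155.69493592] [ 0.60252588  0.97268437 -5.46583191] [-0.08418786 -0.05995382 -0.04334589] 27.48714364808458
```

View pics/d_s.png

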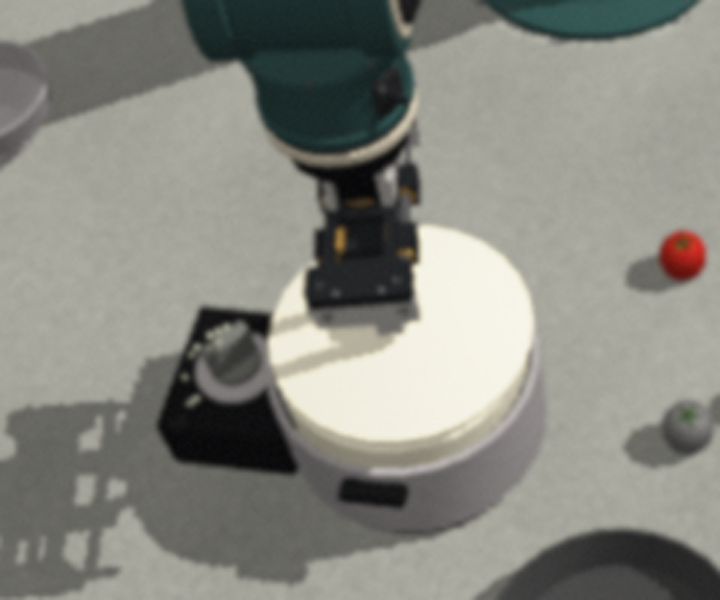

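drive_tool(motion="1 -0.01 0 0 0; 1 -0.025 0 0 0; 1 -0.045 0 0 0; 1 -0.065 0.01 0 0; 1 -0.07 0.03 0 0; 1 -0.07 0.055 -0.005 0; 1 -0.07 0.08 -0.01 0; 1 -0.07 0.105 -0.015 0")

```text
clock: 5.07
tcp_pos: [557.7, -79.4, 226.2]
tool_rot: [-0.276, 1.57, -0.283]
wrist_force: [1.1, 0.7, -2.9]
opening: 27.1
```

drive_tool(motion="1 0 0.03 -0.005 0; 1 0 0.06 -0.01 0; 1 0 0.09 -0.01 0; 1 0 0.12 -0.015 0; 1 0 0.15 -0.02 0; 1 0 0.18 -0.02 0; 1 0 0.21 -0.025 0; 1 0 0.24 -0.03 0")

```text
clock: 5.73
tcp_pos: [529.4, 161.1, 226.2]
tool_rot: [-0.065, 1.57, -0.072]
wrist_force: [0.7, 0.3, -4.1]
opening: 27.2
```

drive_tool(motion="1 0 0.03 -0.003 0; 1 0 0.06 -0.006 0; 1 0 0.09 -0.01 0; 1 0 0.12 -0.013 0; 1 0 0.15 -0.016 0; 1 0 0.18 -0.018 0; 1 0 0.2 -0.02 0; 1 0 0.2 -0.02 0")

```text
clock: 6.4
tcp_pos: [509.0, 364.5, 226.1]
tool_rot: [1.929, 1.568, 1.928]
wrist_force: [0.3, -0.6, -3.5]
opening: 27.5
```

```bash
python3 - <<'E'
from h import *
o,M=pose();print(o['q'].round(2),o['tcp_pos'],M.round(3),shift((508,381.5,60)),o['opening'])
save("scene","e_s")
E
```

```text
[-0.19  0.48 -0.67  1.57  0.31  1.2  -0.91] [508.97841461 364.50822937 226.06482859] [[-0.001  0.002  1.   ]
 [ 0.002  1.    -0.002]
 [-1.     0.002 -0.001]] [ 0.1661  0.0166 -0.0009] 27.487947667209074
```

View pics/e_s.png

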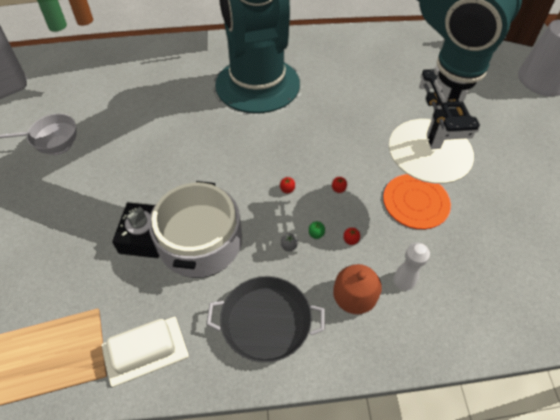

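drive_tool(motion="1 0.02 0.016 -0.001 0; 1 0.045 0.016 -0.001 0; 1 0.075 0.016 -0.001 0; 1 0.105 0.016 -0.001 0; 1 0.13 0.016 -0.001 0; 1 0.15 0.016 -0.001 0; 1 0.16 0.016 -0.001 0; 1 0.165 0.016 -0.001 0")

```text
clock: 7.12
tcp_pos: [510.1, 374.7, 59.5]
tool_rot: [-2.353, 1.569, -2.36]
wrist_force: [0.1, -0.7, -4.0]
opening: 27.3
```

drive_tool(motion="1 0.005 0 0 0; 1 0.009 0 0 0; 1 0.012 0 0 0; 1 0.015 0 0 0; 1 0.018 0 0 0; 1 0.019 0 0 0; 1 0.019 0 0 0; 1 0.019 0 0 0")

```text
clock: 7.78
tcp_pos: [510.1, 375.9, 41.6]
tool_rot: [1.477, 1.571, 1.47]
wrist_force: [-0.6, -0.2, -3.2]
opening: 27.2
```

drive_tool(motion="1 0.001 0 0 0; 1 0.002 0 0 0; 1 0.002 0 0 0; 1 0.002 0 0 0; 1 0.002 0 0 0; 1 0.002 0 0 0; 1 0.002 0 0 0; 1 0.002 0 0 0")

```text
clock: 8.45
tcp_pos: [510.1, 375.8, 39.4]
tool_rot: [-3.063, 1.571, -3.07]
wrist_force: [0.2, 0.4, -4.4]
opening: 27.5
```

drive_tool(motion="1 0.001 0 0 0; 1 0.002 0 0 0; 1 0.002 0 0 0; 1 0.002 0 0 0; 1 0.002 0 0 0; 1 0.002 0 0 0; 1 0.002 0 0 0; 1 0.002 0 0 0")

```text
clock: 9.12
tcp_pos: [510.1, 376.1, 39.2]
tool_rot: [-0.198, 1.57, -0.205]
wrist_force: [-9.2, -8.3, 25.3]
opening: 27.7
```

drive_tool(motion="1 -0.001 0 0 0; 1 -0.0015 0 0 0; -0.3 -0.0015 0 0 0; -0.7 -0.0015 0 0 0; -0.7 -0.0015 0 0 0; -0.7 -0.0015 0 0 0; -0.7 -0.0015 0 0 0; -0.7 -0.0015 0 0 0")

```text
clock: 9.78
tcp_pos: [510.1, 375.9, 38.9]
tool_rot: [2.514, 1.571, 2.507]
wrist_force: [-0.2, 0.0, -0.4]
opening: 63.9
```

drive_tool(motion="-0.7 0 0 0 0; -0.7 0 0 0 0; -0.7 -0.01 0 0 0; -0.7 -0.03 0 0 0; -0.7 -0.06 0 0 0; -0.7 -0.09 0 0 0; -0.7 -0.12 0 0 0; -0.7 -0.12 0 0 0")

```text
clock: 10.45
tcp_pos: [511.7, 377.8, 165.6]
tool_rot: [0.644, 1.563, 0.637]
wrist_force: [0.8, -0.6, 0.3]
opening: 79.6
```

```bash
python3 - <<'E'
from h import *
o,M=pose();print(o['tcp_pos'],M.round(3),o['opening'])
im=save("scene","f_s")
for c,st in blobs(red(im)):
    if st[4]>60: print(c,onz("scene",c,19))
save("wrist","f_w")
E
```

```text
[511.6962247  377.80101293 165.56793493] [[ 0.006  0.007  1.   ]
 [ 0.005  1.    -0.007]
 [-1.     0.005  0.006]] 79.57371379353235
[287.11382114 185.56097561] [436.96867286  46.10169201  19.        ]
[339.0078125 184.7265625] [448.08194594 183.14113487  19.        ]
[351.33552632 236.17763158] [609.17572069 184.91700373  19.        ]
```

View pics/f_s.png

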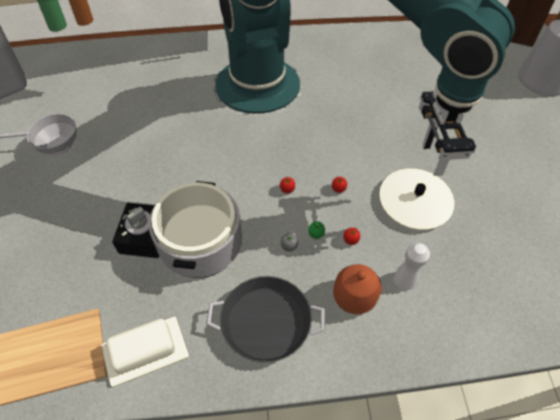

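View pics/f_w.png

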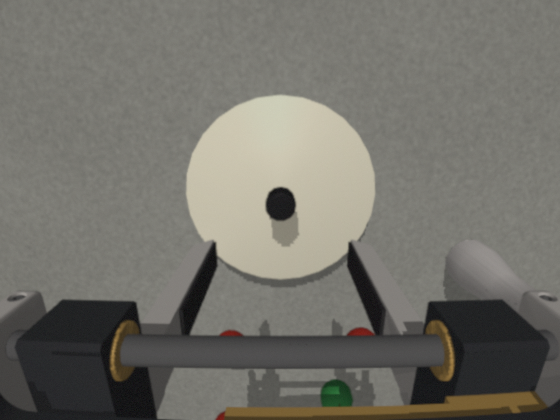

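drive_tool(motion="-0.4 0 -0.03 -0.01 0; -0.4 0 -0.06 -0.02 0; -0.4 0 -0.09 -0.03 0; -0.4 0 -0.12 -0.04 0; -0.4 0 -0.15 -0.05 0; -0.4 0 -0.18 -0.06 0; -0.4 0 -0.194 -0.066 0; -0.4 0 -0.194 -0.066 0")

```text
clock: 11.22
tcp_pos: [441.6, 178.7, 158.2]
tool_rot: [-2.17, 1.568, -2.18]
wrist_force: [0.4, -1.6, -0.3]
opening: 66.0
```

```bash
python3 - <<'E'
from h import *
o,M=pose();print(o['tcp_pos'],M.round(3),o['opening'])
im=save("wrist","g_w")
for c,st in blobs(red(im)):
    print(c,st,onz("wrist",c,19))
print(shift((446,183.6,5)), onz("top",(221,155),100),onz("top",(166,160),140))
t=capture("top")
h=cv2.cvtColor(t,cv2.COLOR_RGB2HSV)
for c,st in blobs(red(t)): print('top',c,onz("top",c,19))
E
```

```text
[441.57086791 178.67382409 158.22721679] [[-0.002  0.01   1.   ]
 [-0.002  1.    -0.01 ]
 [-1.    -0.002 -0.002]] 66.02056246836547
[442.65504587 187.49082569] [ 423  170   42   38 1090] [608.80645194 188.44801967  19.        ]
[286.86863544 190.43075356] [269 172  37  39 982] [447.65713775 186.53842839  19.        ]
[277.17835178 305.73677737] [261 289  33  37 813] [435.88177266  50.38657291  19.        ]
[0.1535 0.0033 0.0038] [750.50376864 158.54703115 100.        ] [732.07214823 287.87130329 140.        ]
top [213.19259259 214.62962963] [606.59730603 185.41714381  19.        ]
top [217.76923077 275.53846154] [448.10280004 172.13698959  19.        ]
top [266.00740741 281.94814815] [432.50367878  46.56352663  19.        ]
```

View pics/g_w.png

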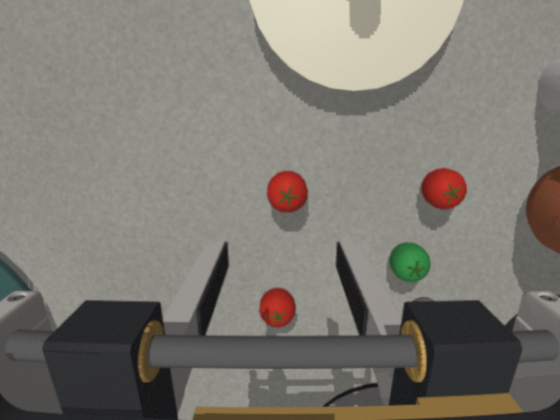

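drive_tool(motion="-0.4 0.015 0.005 0.004 0; -0.4 0.045 0.005 0.004 0; -0.4 0.075 0.005 0.004 0; -0.4 0.105 0.005 0.004 0; -0.4 0.13 0.005 0.004 0; -0.4 0.145 0.005 0.004 0; -0.4 0.152 0.005 0.004 0; -0.4 0.152 0.005 0.004 0")

```text
clock: 11.98
tcp_pos: [445.9, 188.1, 5.5]
tool_rot: [-3.113, 1.568, -3.119]
wrist_force: [-1.4, -0.5, 0.8]
opening: 65.5
```

```bash
python3 - <<'E'
from h import *
o,M=pose();print(o['tcp_pos'],o['opening'])
im=save("scene","h_s",(250,130,420,260),4)
save("wrist","h_w")
E
```

```text
[445.88758081 188.08175939   5.51650396] 65.54131623038333
```

View pics/h_s.png

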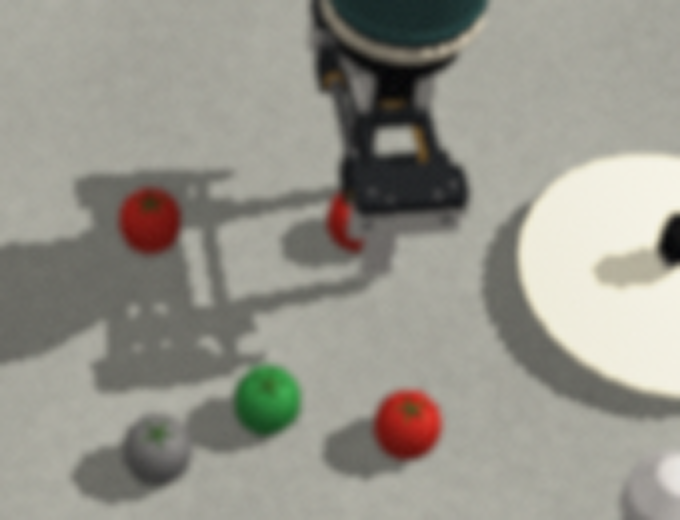

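View pics/h_w.png

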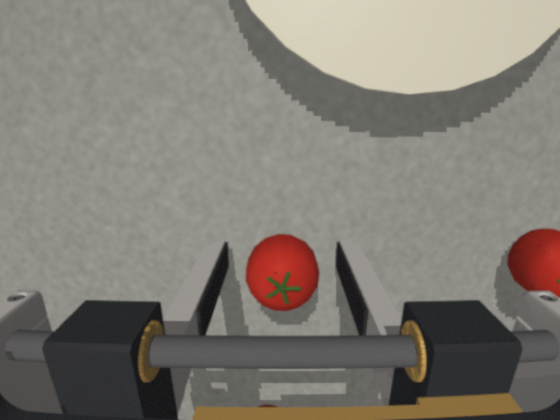

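```bash
python3 - <<'E'
from h import *
im=capture("wrist")
for c,st in blobs(red(im),100): print(c,st,onz("wrist",c,19))
print(pose()[0]['tcp_pos'])
E
```

```text
[537.12899499 259.65229111] [ 508  229   52   67 2597] [601.61413152 187.71533291  19.        ]
[280.94414819 269.7128824 ] [ 247  235   70   74 3563] [447.05457855 183.9187412   19.        ]
[447.30430863 187.93551242   7.76705025]
```

drive_tool(motion="-0.4 0.001 -0.002 0 0; -0.4 0.001 -0.004 0 0; -0.4 0.001 -0.004 0 0; 0 0.001 -0.004 0 0; 0.5 0.001 -0.004 0 0; 1 0.001 -0.004 0 0; 1 0.001 -0.004 0 0; 1 0.001 -0.004 0 0")

```text
clock: 12.8
tcp_pos: [446.8, 183.3, 6.0]
tool_rot: [1.941, 1.571, 1.934]
wrist_force: [-0.2, -0.4, 1.9]
opening: 41.1
```

drive_tool(motion="1 0 0 0 0; 1 0 0 0 0; 1 0 0 0 0; 1 0 0 0 0; 1 -0.01 0 0 0; 1 -0.02 0 0 0; 1 -0.03 0 0 0; 1 -0.04 0 0 0")

```text
clock: 13.47
tcp_pos: [446.9, 183.3, 47.4]
tool_rot: [0.452, 1.57, 0.445]
wrist_force: [-0.4, 0.5, -0.6]
opening: 40.6
```

```bash
python3 - <<'E'
from h import *
o,M=pose();print(o['tcp_pos'],o['opening'])
im=save("wrist","i_w")
for c,st in blobs(red(im),100): print(c,st,onz("wrist",c,19))
E
```

```text
[446.94062102 183.34943653  47.35506223] 40.61836075110189
[506.92313489 230.70497362] [ 475  204   68   58 2654] [610.38506861 186.22908407  19.        ]
[281.46926174 263.26738255] [ 245  228   74   75 3725] [447.71736776 163.1438337   19.        ]
[268.12818471 388.39171975] [ 244  370   48   36 1256] [435.65649359  46.58467224  19.        ]
```

View pics/i_w.png

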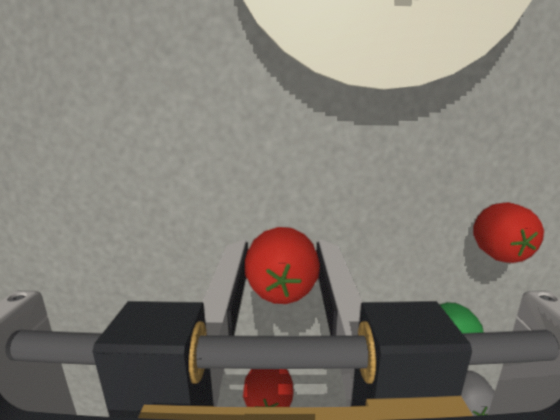

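drive_tool(motion="1 -0.025 0 0 0; 1 -0.055 -0.005 0.005 0; 1 -0.085 -0.02 0.01 0; 1 -0.11 -0.04 0.015 0; 1 -0.125 -0.065 0.025 0; 1 -0.125 -0.095 0.035 0; 1 -0.125 -0.125 0.045 0; 1 -0.125 -0.155 0.055 0")

```text
clock: 14.18
tcp_pos: [501.1, 26.3, 171.9]
tool_rot: [-0.291, 1.569, -0.298]
wrist_force: [1.0, -0.7, -0.2]
opening: 41.2
```

drive_tool(motion="1 0 -0.03 0.01 0; 1 0 -0.06 0.02 0; 1 0 -0.09 0.03 0; 1 0 -0.12 0.04 0; 1 0 -0.15 0.05 0; 1 0 -0.18 0.06 0; 1 0 -0.21 0.07 0; 1 0 -0.235 0.07 0")

```text
clock: 14.85
tcp_pos: [570.0, -209.8, 171.2]
tool_rot: [0.025, 1.57, 0.018]
wrist_force: [1.0, -0.2, -0.2]
opening: 40.9
```

```bash
python3 - <<'E'
from h import *
o,M=pose();print(o['tcp_pos'],M.round(3),o['opening'],shift((571.5,-232,160)))
save("wrist","j_w");save("top","j_t",(180,130,460,300),2.8)
E
```

```text
[ 570.04184812 -209.84425905  171.2192229 ] [[ 0.001  0.008  1.   ]
 [ 0.     1.    -0.008]
 [-1.     0.     0.001]] 40.85321887396498 [ 0.0112 -0.0221  0.0016]
```

View pics/j_w.png

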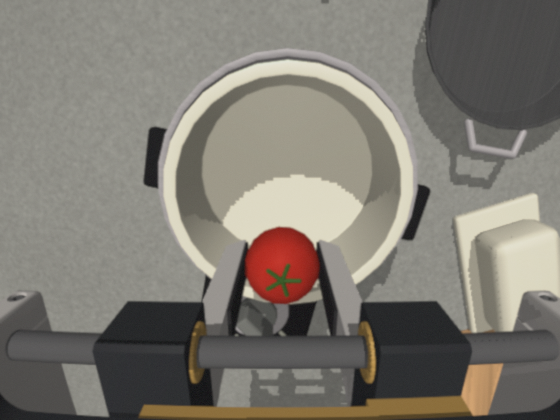

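View pics/j_t.png

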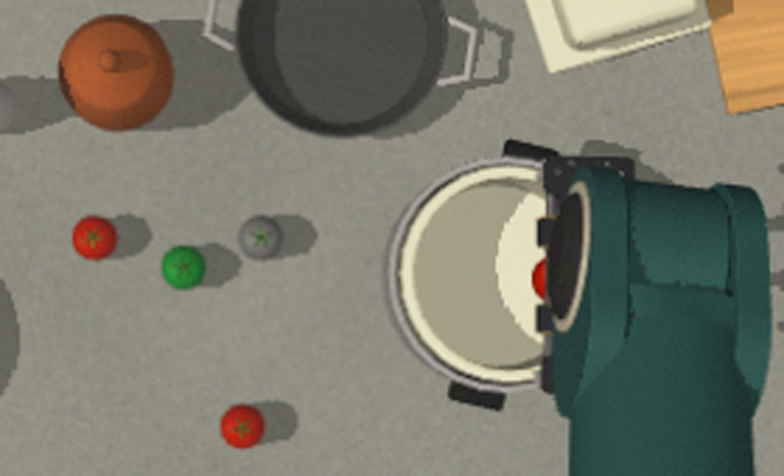

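drive_tool(motion="1 0 -0.01 0.001 0; 1 0 -0.02 0.001 0; 1 0.005 -0.02 0.001 0; 1 0.015 -0.02 0.001 0; 1 0.025 -0.02 0.001 0; 1 0.035 -0.02 0.001 0; 1 0.045 -0.02 0.001 0; 1 0.055 -0.02 0.001 0")

```text
clock: 15.62
tcp_pos: [569.8, -227.1, 114.5]
tool_rot: [2.553, 1.57, 2.547]
wrist_force: [-0.3, 0.1, -0.9]
opening: 41.1
```

drive_tool(motion="1 0.01 0 0 0; 1 0.02 0 0 0; 1 0.03 0 0 0; 1 0.04 0 0 0; 1 0.048 0 0 0; 1 0.055 0 0 0; 1 0.06 0 0 0; 1 0.062 0 0 0")

```text
clock: 16.28
tcp_pos: [569.8, -227.5, 53.1]
tool_rot: [2.665, 1.57, 2.659]
wrist_force: [0.1, 0.2, 0.1]
opening: 41.4
```

```bash
python3 - <<'E'
from h import *
o,M=pose();print(o['tcp_pos'],o['wrist_force'],o['opening'])
save("wrist","k_w")
E
```

```text
[ 569.78262997 -227.46552408   53.09940023] [0.08742149 0.21843548 0.06869593] 41.37911712995831
```

View pics/k_w.png

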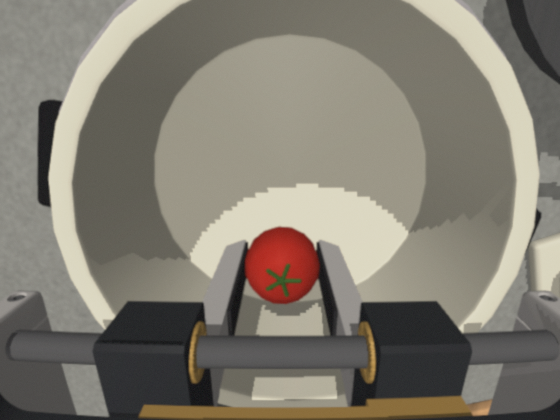

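drive_tool(motion="1 0.003 0 0 0; 1 0.005 0 0 0; 1 0.006 0 0 0; 1 0.006 0 0 0; 1 0.006 0 0 0; 1 0.006 0 0 0; 1 0.006 0 0 0; 1 0.006 0 0 0")

```text
clock: 17.0
tcp_pos: [570.1, -227.6, 48.0]
tool_rot: [-0.505, 1.571, -0.511]
wrist_force: [-0.7, 0.8, -0.1]
opening: 41.4
```

drive_tool(motion="0.12 0 0 0 0; 0.06 0 0 0 0; 0 0 0 0 0; -0.1 0 0 0 0; -0.2 0 0 0 0; -0.3 0 0 0 0; -0.3 0 0 0 0; -0.3 0 0 0 0")

```text
clock: 17.67
tcp_pos: [570.0, -227.6, 47.9]
tool_rot: [2.343, 1.571, 2.336]
wrist_force: [0.2, -0.5, 0.4]
opening: 60.9
```

drive_tool(motion="-0.3 0 0 0 0; -0.3 -0.01 0 0 0; -0.3 -0.03 0 0 0; -0.3 -0.055 0 0 0; -0.3 -0.08 0 0 0; -0.3 -0.105 0 0 0; -0.3 -0.13 0 0 0; -0.3 -0.13 0 0 0")

```text
clock: 18.33
tcp_pos: [572.1, -228.0, 183.6]
tool_rot: [-0.39, 1.564, -0.397]
wrist_force: [-0.2, -0.2, 0.1]
opening: 60.8
```

```bash
python3 - <<'E'
from h import *
o,M=pose();print(o['tcp_pos'],o['wrist_force'],o['opening'])
im=save("wrist","l_w")
for c,st in blobs(red(im),100): print(c,st,onz("wrist",c,59))
im=capture("scene")
for c,st in blobs(red(im),60): print(c,st,onz("scene",c,19))
print(shift((435,46.5,100)))
E
```

```text
[ 572.0625875  -227.99252579  183.58436125] [-0.18886194 -0.2311763   0.06340022] 60.83628399611965
[278.91204589 198.17208413] [ 260  179   39   41 1046] [ 569.20353367 -225.3447781    59.        ]
[287.14754098 185.5       ] [281 179  13  13 122] [436.77541694  46.2133551   19.        ]
[179.33962264 229.39622642] [172 222  15  15 159] [ 545.58432897 -234.11145963   19.        ]
[351.33108108 236.32432432] [345 229  14  15 148] [609.59117766 184.82501218  19.        ]
[ 0.0788  0.2734 -0.1374]
```

View pics/l_w.png

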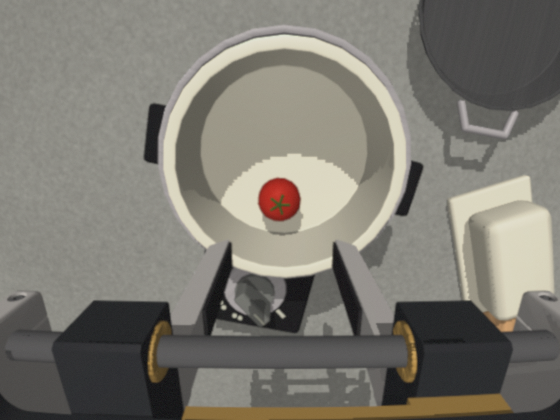

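The first tomato stands in the crock at wrist pixel (279,199). Next is the tomato at (435,46).

drive_tool(motion="-0.4 0 0.03 -0.01 0; -0.4 0 0.065 -0.025 0; -0.4 0 0.1 -0.045 0; -0.4 0 0.135 -0.065 0; -0.4 0 0.17 -0.085 0; -0.4 0 0.205 -0.105 0; -0.4 0 0.24 -0.12 0; -0.4 0 0.273 -0.137 0")

```text
clock: 19.1
tcp_pos: [433.2, 47.8, 177.4]
tool_rot: [-2.931, 1.57, -2.938]
wrist_force: [1.4, 0.6, -0.1]
opening: 65.8
```

drive_tool(motion="-0.4 0 0 0 0; -0.4 0.02 0 0 0; -0.4 0.05 0 0 0; -0.4 0.08 0 0 0; -0.4 0.1 0 0 0; -0.4 0.11 0 0 0; -0.4 0.11 0 0 0; -0.4 0.11 0 0 0")

```text
clock: 19.77
tcp_pos: [434.8, 46.5, 68.2]
tool_rot: [2.801, 1.57, 2.794]
wrist_force: [0.6, 1.0, 0.6]
opening: 65.7
```

```bash
python3 - <<'E'
from h import *
o,M=pose();print(o['tcp_pos'],M.round(3),o['opening'])
im=save("wrist","m_w")
for c,st in blobs(red(im),100): print(c,st,onz("wrist",c,19))
print(shift((435,46,5.5)))
E
```

```text
[434.75104255  46.50828183  68.15133551] [[-0.001  0.006  1.   ]
 [ 0.     1.    -0.006]
 [-1.     0.    -0.001]] 65.69971029497074
[532.38449848  30.82940729] [ 502    0   58   63 2632] [606.25016994 185.50863874  19.        ]
[281.36948625 225.64660093] [ 256  200   52   54 1927] [435.23938971  47.38809744  19.        ]
[ 0.0632 -0.0005 -0.0003]
```

View pics/m_w.png

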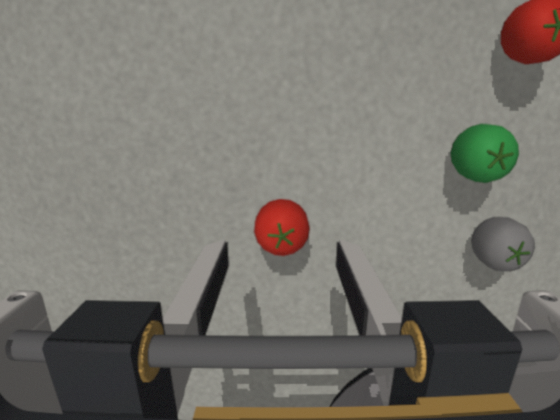

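Aligned. I'll lower and close.

drive_tool(motion="-0.4 0.015 0 0 0; -0.4 0.03 0 0 0; -0.4 0.045 0 0 0; -0.4 0.055 0 0 0; -0.4 0.062 0 0 0; -0.4 0.062 0 0 0; -0.4 0.062 0 0 0; -0.2 0.062 0 0 0")

```text
clock: 20.48
tcp_pos: [435.3, 46.4, 6.7]
tool_rot: [0.025, 1.57, 0.018]
wrist_force: [-0.6, -0.6, -0.2]
opening: 62.1
```

drive_tool(motion="0 0 0 0 0; 0.5 0 0 0 0; 1 0 0 0 0; 1 0 0 0 0; 1 0 0 0 0; 1 0 0 0 0; 1 0 0 0 0; 1 0 0 0 0")

```text
clock: 21.15
tcp_pos: [435.1, 46.3, 6.2]
tool_rot: [-0.295, 1.57, -0.302]
wrist_force: [-1.6, -0.3, 7.8]
opening: 41.1
```

drive_tool(motion="1 -0.01 0 0 0; 1 -0.025 0 0 0; 1 -0.045 0 0 0; 1 -0.07 0 0 0; 1 -0.095 0 0 0; 1 -0.12 0 0 0; 1 -0.145 0 0 0; 1 -0.165 0 0 0")

```text
clock: 21.82
tcp_pos: [434.8, 46.7, 173.3]
tool_rot: [0.16, 1.57, 0.154]
wrist_force: [-0.3, 0.2, -0.8]
opening: 41.5
```

```bash
python3 - <<'E'
from h import *
o,M=pose();print(o['tcp_pos'],o['opening'],shift((570.5,-180,180)))
save("wrist","n_w")
E
```

```text
[434.78285796  46.68816419 173.31971916] 41.51725858330965 [-0.0066 -0.2259  0.1371]
```

View pics/n_w.png

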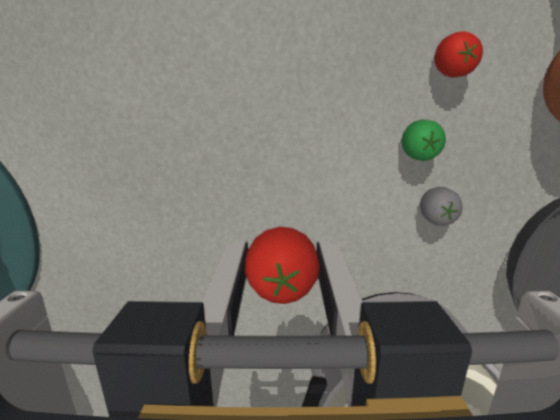

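drive_tool(motion="1 0 -0.02 0.012 0; 1 0 -0.05 0.03 0; 1 0 -0.08 0.05 0; 1 0 -0.11 0.07 0; 1 0 -0.14 0.09 0; 1 0 -0.17 0.11 0; 1 0 -0.2 0.125 0; 1 0 -0.224 0.136 0")

```text
clock: 22.53
tcp_pos: [570.0, -180.9, 171.1]
tool_rot: [1.922, 1.57, 1.914]
wrist_force: [-0.1, -0.2, -0.1]
opening: 40.8
```

drive_tool(motion="1 0 0 0 0; 1 0 0 0 0; 1 0.005 0 0 0; 1 0.015 0 0 0; 1 0.025 0 0 0; 1 0.035 0 0 0; 1 0.045 0 0 0; 1 0.055 0 0 0")

```text
clock: 23.2
tcp_pos: [569.1, -178.2, 114.6]
tool_rot: [2.73, 1.57, 2.724]
wrist_force: [0.2, 0.3, -0.7]
opening: 40.9
```

```bash
python3 - <<'E'
from h import *
o,M=pose();print(o['tcp_pos'],o['opening'],shift((570.5,-178,47.5)))
save("wrist","o_w")
E
```

```text
[ 569.08120116 -178.23795726  114.63756293] 40.9487425476948 [0.0671 0.0002 0.0015]
```

View pics/o_w.png

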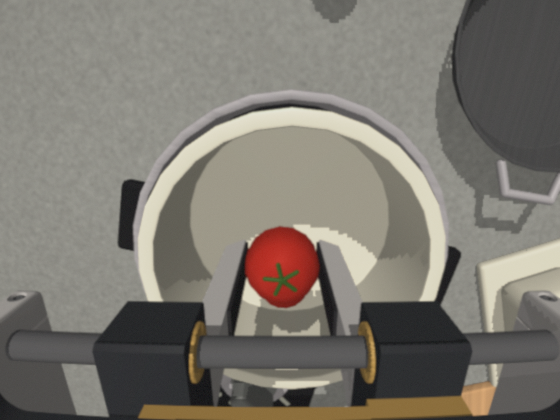

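drive_tool(motion="1 0.01 0 0.001 0; 1 0.02 0 0.001 0; 1 0.03 0 0.001 0; 1 0.04 0 0.001 0; 1 0.05 0 0.001 0; 1 0.057 0 0.001 0; 1 0.062 0 0.001 0; 1 0.065 0 0.001 0")

```text
clock: 23.92
tcp_pos: [570.2, -178.5, 50.1]
tool_rot: [2.656, 1.57, 2.649]
wrist_force: [0.7, -0.0, 0.1]
opening: 41.0
```

drive_tool(motion="1 0.001 0 0 0; 1 0.002 0 0 0; 1 0.002 0 0 0; 1 0.002 0 0 0; 0.12 0.002 0 0 0; 0.06 0.002 0 0 0; 0 0.002 0 0 0; -0.1 0.002 0 0 0")

```text
clock: 24.58
tcp_pos: [570.4, -178.6, 49.1]
tool_rot: [-0.445, 1.571, -0.452]
wrist_force: [0.4, -0.8, -0.3]
opening: 50.1
```

drive_tool(motion="-0.2 0 0 0 0; -0.3 0 0 0 0; -0.3 0 0 0 0; -0.3 -0.01 0 0 0; -0.3 -0.03 0 0 0; -0.3 -0.06 0 0 0; -0.3 -0.09 0 0 0; -0.3 -0.12 0 0 0")

```text
clock: 25.25
tcp_pos: [570.2, -178.3, 171.0]
tool_rot: [1.48, 1.571, 1.473]
wrist_force: [-0.2, -0.0, 1.1]
opening: 60.8
```

```bash
python3 - <<'E'
from h import *
o,M=pose();print(o['tcp_pos'],o['opening'])
im=save("wrist","p_w")
for c,st in blobs(red(im),100): print(c,st,onz("wrist",c,59))
im=capture("scene")
for c,st in blobs(red(im),60): print(c,st,onz("scene",c,19))
print(shift((608,185.3,170)))
E
```

```text
[ 570.16908605 -178.32136345  171.00949404] 60.78403686255385
[282.02690972 202.84114583] [ 262  183   41   42 1152] [ 573.93147085 -179.73492501   59.        ]
[281.8579492  250.08184384] [ 263  231   39   41 1063] [ 573.43506119 -229.29908622   59.        ]
[199.95679012 227.61111111] [193 220  15  15 162] [ 545.55285344 -183.24717774   19.        ]
[179.44444444 229.4382716 ] [172 222  15  15 162] [ 545.73482289 -233.85066068   19.        ]
[351.29411765 236.37254902] [345 229  14  15 153] [609.71839552 184.70762513  19.        ]
[0.0038 0.3644 0.033 ]
```

View pics/p_w.png

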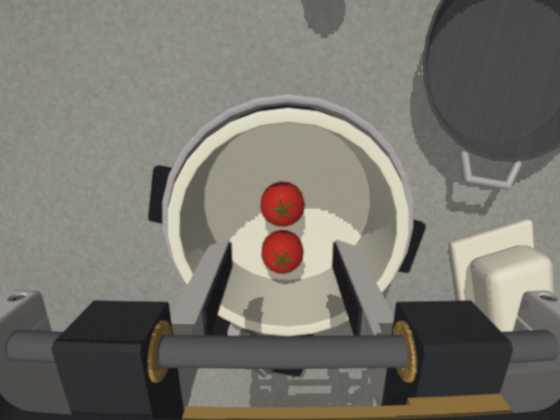

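drive_tool(motion="-0.3 0 0.03 0.003 -7; -0.3 0 0.06 0.006 -14; -0.3 0 0.09 0.009 -21; -0.3 0 0.12 0.012 -28; -0.3 0 0.15 0.014 -35; -0.3 0 0.18 0.016 -42; -0.3 0 0.21 0.018 -49; -0.3 0 0.24 0.02 -56")

```text
clock: 26.02
tcp_pos: [591.8, 62.6, 169.2]
tool_rot: [-2.05, 1.571, -1.074]
wrist_force: [-0.0, -0.7, 0.2]
opening: 60.9
```

```bash
python3 - <<'E'
from h import *
o,M=pose();print(o['q'].round(2),o['tcp_pos'],M.round(3),shift((608.5,185,150)))
E
```

```text
[ 0.43  0.51 -0.79  1.71  0.4   1.09  0.49] [591.76664538  62.61515991 169.24802017] [[ 0.    -0.829  0.56 ]
 [-0.     0.56   0.829]
 [-1.    -0.    -0.   ]] [0.0192 0.0547 0.1108]
```

drive_tool(motion="-0.3 0 0.012 0.025 -7; -0.3 0 0.025 0.05 -14; -0.3 0 0.038 0.075 -21; -0.3 0 0.048 0.095 -28; -0.3 0 0.0545 0.11 -34; -0.3 0 0.0545 0.11 -34; -0.3 0 0.0545 0.11 -34; -0.3 0 0.0545 0.11 -34")

```text
clock: 26.68
tcp_pos: [609.1, 181.9, 168.9]
tool_rot: [2.668, 1.57, -2.055]
wrist_force: [0.5, -0.4, -0.2]
opening: 61.2
```

```bash
python3 - <<'E'
from h import *
o,M=pose();print(o['q'].round(2),o['tcp_pos'],M.round(3))
im=save("wrist","q_w")
for c,st in blobs(red(im),100): print(c,st,onz("wrist",c,19))
print(shift((608.5,185,60)))
E
```

```text
[ 0.28  0.63 -0.9   1.6   0.53  1.17  0.82] [609.14358298 181.90143859 168.86847665] [[-0.   -1.    0.01]
 [-0.    0.01  1.  ]
 [-1.    0.   -0.  ]]
[284.75275938 191.29580574] [267 174  37  37 906] [607.71259469 185.36702276  19.        ]
[0.1089 0.0007 0.0035]
```

View pics/q_w.png

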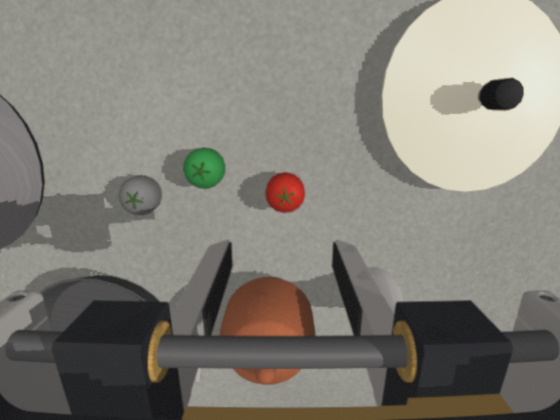

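drive_tool(motion="-0.3 0.02 0.001 0.003 0; -0.3 0.05 0.001 0.003 0; -0.3 0.08 0.001 0.003 0; -0.3 0.105 0.001 0.003 0; -0.3 0.115 0.001 0.003 0; -0.3 0.115 0.001 0.003 0; -0.3 0.115 0.001 0.003 0; -0.3 0.115 0.001 0.003 0")

```text
clock: 27.4
tcp_pos: [609.0, 186.0, 55.7]
tool_rot: [-1.278, 1.569, 0.285]
wrist_force: [0.1, 0.5, 0.2]
opening: 61.1
```

```bash
python3 - <<'E'
from h import *
o,M=pose();print(o['tcp_pos'])
im=save("wrist","r_w")
for c,st in blobs(red(im),100): print(c,st,onz("wrist",c,19))
print(shift((608.5,185,6)))
E
```

```text
[608.98937986 185.95757955  55.7054108 ]
[280.51628126 229.19915054] [ 253  203   56   57 2119] [607.27841528 185.84126017  19.        ]
[ 0.0497  0.0006 -0.001 ]
```

View pics/r_w.png

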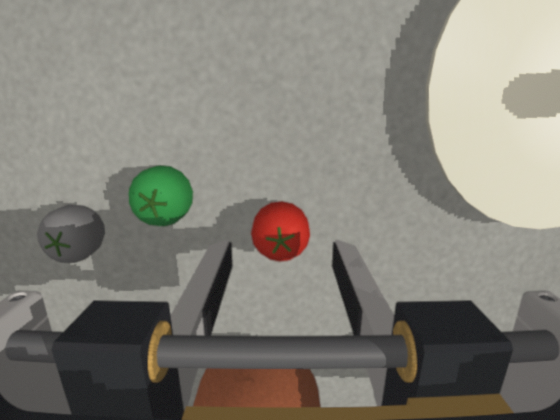

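drive_tool(motion="-0.3 0.015 0.001 0 0; -0.3 0.03 0.001 0 0; -0.3 0.04 0.001 0 0; -0.3 0.049 0.001 0 0; -0.3 0.049 0.001 0 0; -0.3 0.049 0.001 0 0; -0.3 0.049 0.001 0 0; -0.2 0.049 0.001 0 0")

```text
clock: 28.12
tcp_pos: [607.4, 186.0, 5.5]
tool_rot: [-1.089, 1.57, 0.475]
wrist_force: [0.5, 0.2, 0.3]
opening: 57.9
```

drive_tool(motion="0 0 0 0 0; 0.5 0 0 0 0; 1 0 0 0 0; 1 0 0 0 0; 1 0 0 0 0; 1 0 0 0 0; 1 0 0 0 0; 1 0 0 0 0")

```text
clock: 28.78
tcp_pos: [607.3, 185.9, 5.2]
tool_rot: [-1.473, 1.57, 0.091]
wrist_force: [-1.5, -1.5, 6.4]
opening: 41.2
```

drive_tool(motion="1 -0.01 0 0 0; 1 -0.025 0 0 0; 1 -0.045 0 0 0; 1 -0.07 0 0 0; 1 -0.095 0 0 0; 1 -0.12 0 0 0; 1 -0.145 0 0 0; 1 -0.17 0 0 0")

```text
clock: 29.45
tcp_pos: [606.8, 186.0, 177.6]
tool_rot: [-1.044, 1.57, 0.52]
wrist_force: [0.4, -1.1, -0.2]
opening: 41.3
```

```bash
python3 - <<'E'
from h import *
o,M=pose();print(o['tcp_pos'],o['opening'],shift((570.5,-128,175)),M.round(3))
im=save("wrist","s_w")
for c,st in blobs(red(im),100): print(c,st)
E
```

```text
[606.83984475 186.04720266 177.61611314] 41.27041831960858 [ 0.0025  0.0344 -0.3143] [[ 0.001 -1.     0.006]
 [ 0.     0.006  1.   ]
 [-1.    -0.001  0.   ]]
[281.17507932 264.66455149] [ 245  230   74   75 3467]
```

View pics/s_w.png

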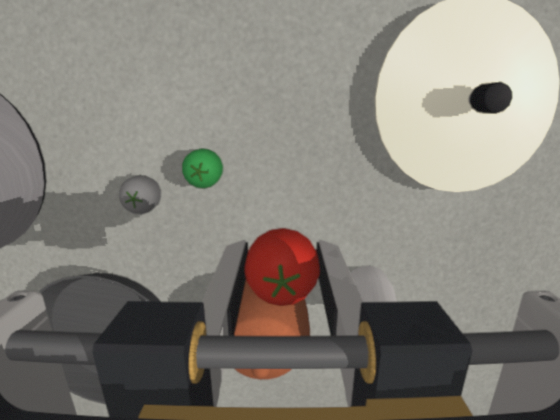

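drive_tool(motion="1 0 0.003 -0.025 7; 1 0 0.006 -0.055 14; 1 0 0.01 -0.085 21; 1 0 0.014 -0.115 28; 1 0 0.018 -0.145 35; 1 0 0.022 -0.175 42; 1 0 0.026 -0.205 49; 1 0 0.03 -0.235 56")

```text
clock: 30.17
tcp_pos: [575.1, -50.1, 176.1]
tool_rot: [-0.516, 1.57, 0.065]
wrist_force: [-0.1, -0.0, -0.9]
opening: 41.3
```

```bash
python3 - <<'E'
from h import *
o,M=pose();print(o['tcp_pos'],o['opening'],shift((570.5,-130,170)),M.round(3), np.degrees(np.arctan2(M[1,2],M[0,2])))
E
```

```text
[575.14342762 -50.05535505 176.14112836] 41.308028826185144 [ 0.0061 -0.0643 -0.0478] [[ 0.001 -0.549  0.836]
 [ 0.     0.836  0.549]
 [-1.    -0.     0.001]] 33.29185927319669
```

drive_tool(motion="1 0.001 -0.015 -0.01 7; 1 0.002 -0.03 -0.02 14; 1 0.004 -0.045 -0.03 21; 1 0.005 -0.055 -0.04 28; 1 0.005 -0.063 -0.047 33.3; 1 0.005 -0.064 -0.048 33.3; 1 0.005 -0.064 -0.048 33.3; 1 0.005 -0.064 -0.048 33.3")

```text
clock: 30.83
tcp_pos: [571.2, -127.7, 170.5]
tool_rot: [0.577, 1.57, 0.587]
wrist_force: [-1.0, -0.1, -1.2]
opening: 41.3
```

```bash
python3 - <<'E'
from h import *
o,M=pose();print(o['tcp_pos'],o['opening'],shift((571,-129,47.5)),M.round(3))
save("wrist","t_w")
E
```

```text
[ 571.20954153 -127.73176108  170.49864479] 41.28622529169175 [ 0.123  -0.0013 -0.0003] [[ 0.001 -0.01   1.   ]
 [ 0.     1.     0.01 ]
 [-1.     0.     0.001]]
```

View pics/t_w.png

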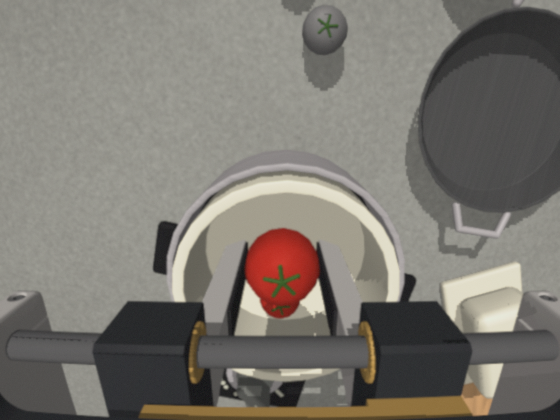

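drive_tool(motion="1 0.01 -0.001 0 0; 1 0.02 -0.001 0 0; 1 0.03 -0.001 0 0; 1 0.04 -0.001 0 0; 1 0.05 -0.001 0 0; 1 0.06 -0.001 0 0; 1 0.07 -0.001 0 0; 1 0.08 -0.001 0 0")

```text
clock: 31.55
tcp_pos: [571.0, -129.7, 88.8]
tool_rot: [2.521, 1.57, 2.527]
wrist_force: [0.3, -0.1, -0.1]
opening: 41.4
```

drive_tool(motion="1 0.01 0 0 0; 1 0.02 0 0 0; 1 0.028 0 0 0; 1 0.034 0 0 0; 1 0.039 0 0 0; 1 0.042 0 0 0; 1 0.042 0 0 0; 1 0.042 0 0 0")

```text
clock: 32.22
tcp_pos: [571.1, -129.8, 48.1]
tool_rot: [0.231, 1.571, 0.236]
wrist_force: [-1.2, -0.7, -1.0]
opening: 41.2
```

drive_tool(motion="1 0 0 0 0; 1 0.001 0 0 0; 1 0.001 0 0 0; 1 0.001 0 0 0; 0.12 0.001 0 0 0; 0.06 0.001 0 0 0; 0 0.001 0 0 0; -0.1 0.001 0 0 0")

```text
clock: 32.88
tcp_pos: [571.1, -129.8, 47.0]
tool_rot: [-0.009, 1.571, -0.004]
wrist_force: [0.5, 0.6, 0.2]
opening: 50.0
```

drive_tool(motion="-0.2 0 0 0 0; -0.3 0 0 0 0; -0.3 0 0 0 0; -0.3 -0.01 0 0 0; -0.3 -0.03 0 0 0; -0.3 -0.06 0 0 0; -0.3 -0.09 0 0 0; -0.3 -0.12 0 0 0")

```text
clock: 33.55
tcp_pos: [570.8, -129.6, 169.0]
tool_rot: [1.524, 1.571, 1.53]
wrist_force: [0.3, -0.1, -0.0]
opening: 61.1
```

```bash
python3 - <<'E'
from h import *
o,M=pose();print(o['tcp_pos'],o['opening'],M.round(3))
im=save("wrist","u_w")
for c,st in blobs(red(im),100): print(c,st,onz("wrist",c,59))
save("scene","u_s")
print(shift((509,379,230)))
E
```

```text
[ 570.8093548  -129.56744352  169.0218728 ] 61.0722447628709 [[ 0.    -0.006  1.   ]
 [ 0.     1.     0.006]
 [-1.     0.     0.   ]]
[281.80025445 208.10687023] [262 193  41  33 786] [ 574.41311021 -135.34453909   59.        ]
[280.76952563 272.29611883] [ 262  233   39   83 2087] [ 573.73494304 -204.14834954   59.        ]
[-0.0591  0.5091 -0.061 ]
```

View pics/u_w.png

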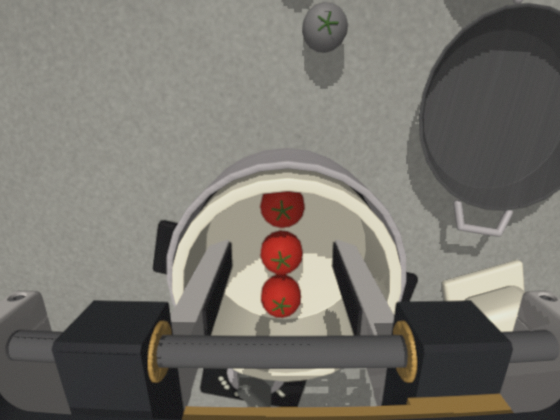

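View pics/u_s.png

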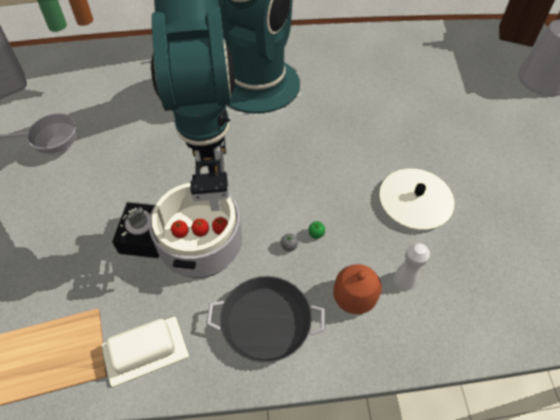

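drive_tool(motion="-0.5 -0.02 0.02 0 0; -0.7 -0.03 0.05 -0.005 0; -0.8 -0.04 0.085 -0.01 0; -0.8 -0.04 0.12 -0.015 0; -0.8 -0.04 0.155 -0.02 0; -0.8 -0.04 0.19 -0.025 0; -0.8 -0.04 0.225 -0.03 0; -0.8 -0.04 0.26 -0.035 0")

```text
clock: 34.32
tcp_pos: [533.9, 131.5, 207.3]
tool_rot: [-0.651, 1.57, -0.646]
wrist_force: [0.3, -0.5, 0.3]
opening: 84.6
```

drive_tool(motion="-0.8 0 0.035 -0.005 0; -0.8 0 0.07 -0.01 0; -0.8 0 0.105 -0.014 0; -0.8 0 0.14 -0.018 0; -0.8 0 0.175 -0.022 0; -0.8 0 0.21 -0.025 0; -0.8 0 0.24 -0.026 0; -0.8 0 0.247 -0.026 0")

```text
clock: 34.98
tcp_pos: [505.0, 381.8, 207.1]
tool_rot: [2.048, 1.568, 2.059]
wrist_force: [-0.6, -0.2, -0.8]
opening: 84.4
```

```bash
python3 - <<'E'
from h import *
o,M=pose();print(o['tcp_pos'],o['opening'],M.round(3))
save("wrist","v_w"); t=save("top","v_t",(280,150,450,300),4)
print(shift((510.1,375.9,39.3)))
for c,st in blobs(red(t)): print('top',c,onz("top",c,59))
h=cv2.cvtColor(t,cv2.COLOR_RGB2HSV)
E
```

```text
[504.99360268 381.84705492 207.13410835] 84.4456285388668 [[-0.001 -0.01   1.   ]
 [ 0.002  1.     0.01 ]
 [-1.     0.002 -0.001]]
[ 0.1675 -0.0027  0.004 ]
top [336.14184397 229.39007092] [ 568.93127386 -130.7950838    59.        ]
top [355.23972603 229.71232877] [ 568.29583836 -179.54310977   59.        ]
top [373.55244755 229.95804196] [ 567.82346699 -226.61373649   59.        ]
```

View pics/v_w.png

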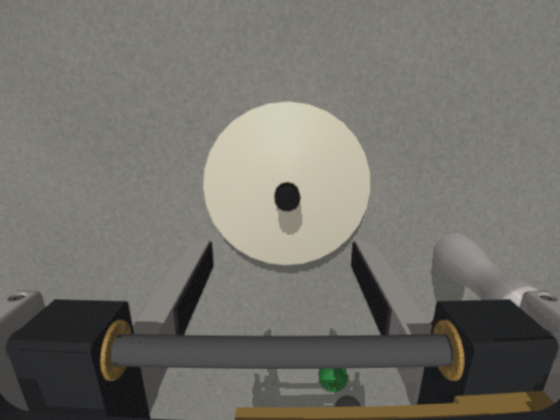

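View pics/v_t.png

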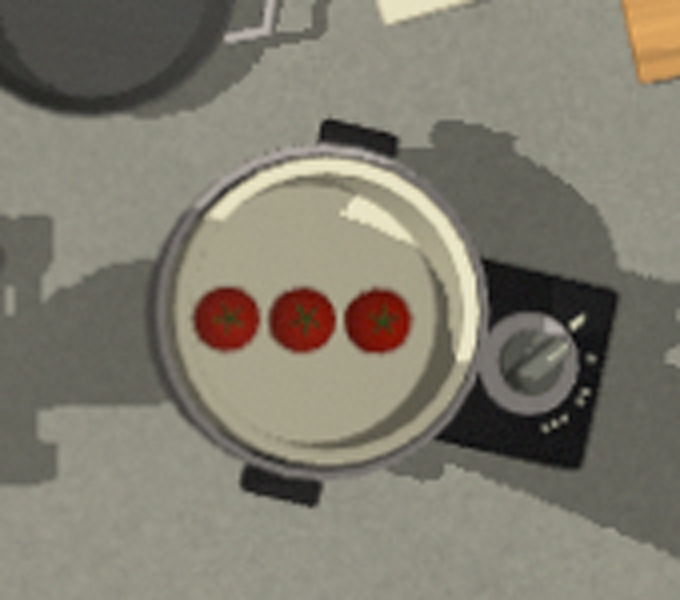

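drive_tool(motion="-0.8 0.02 -0.004 0.004 0; -0.8 0.05 -0.004 0.004 0; -0.8 0.08 -0.004 0.004 0; -0.8 0.105 -0.004 0.004 0; -0.8 0.125 -0.004 0.004 0; -0.8 0.14 -0.004 0.004 0; -0.8 0.14 -0.004 0.004 0; -0.8 0.14 -0.004 0.004 0")

```text
clock: 35.75
tcp_pos: [511.6, 372.0, 67.2]
tool_rot: [-2.328, 1.57, -2.324]
wrist_force: [-1.0, -0.8, 0.6]
opening: 84.7
```

```bash
python3 - <<'E'
from h import *
o,M=pose();print(o['tcp_pos'],shift((510.1,375.9,39.5)))
im=save("wrist","w_w")
E
```

```text
[511.59354015 372.04834523  67.24543745] [ 0.0277  0.0039 -0.0015]
```

View pics/w_w.png

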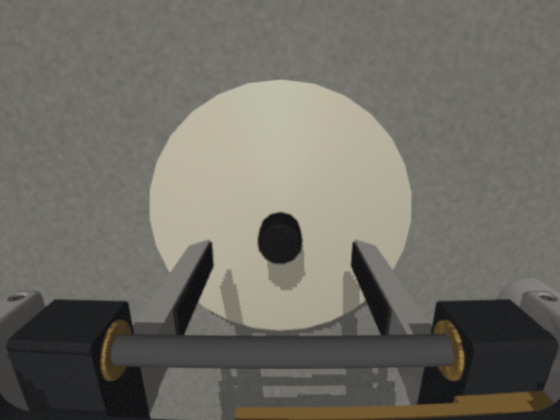

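```bash
python3 - <<'E'
from h import *
print(pose()[0]['tcp_pos'],onz("wrist",(280,234),60))
E
```

```text
[511.88296342 372.68787994  68.09664415] [511.00124537 383.2758452   60.        ]
```

drive_tool(motion="-0.8 0.01 0.004 -0.001 0; -0.8 0.02 0.004 -0.001 0; -0.8 0.0275 0.004 -0.001 0; -0.8 0.0275 0.004 -0.001 0; -0.8 0.0275 0.004 -0.001 0; -0.8 0.0275 0.004 -0.001 0; -0.8 0.0275 0.004 -0.001 0; -0.8 0.0275 0.004 -0.001 0")

```text
clock: 36.47
tcp_pos: [510.4, 377.0, 39.8]
tool_rot: [0.715, 1.57, 0.72]
wrist_force: [-0.6, 0.0, 0.2]
opening: 84.6
```

```bash
python3 - <<'E'
from h import *
print(pose()[0]['tcp_pos'])
save("wrist","x_w")
im=cv2.imread("pics/u_s.png")[:,:,::-1]
m=(im[160:220,385:450].max(2)<60)
for c,st in blobs(m,10): print(c+[385,160],st,onz("scene",c+[385,160],55))
m=(im[160:240,370:470].min(2)>170)
for c,st in blobs(m,100): print(c+[370,160],st,onz("scene",c+[370,160],28))
E
```

```text
[510.4349596  376.96525177  39.82972499]
[419.57831325 189.38554217] [30 24 10 12 83] [511.0203457  378.18146594  55.        ]
[417.25451807 198.49939759] [  10    8   75   61 3320] [519.93982502 376.25501689  28.        ]
```

View pics/x_w.png

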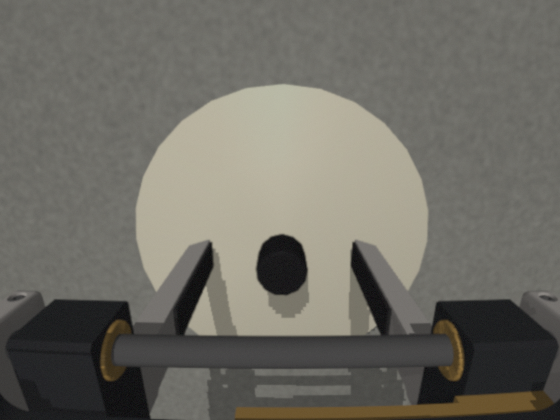

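drive_tool(motion="0 0 0 0 0; 1 0 0 0 0; 1 0 0 0 0; 1 0 0 0 0; 1 0 0 0 0; 1 0 0 0 0; 1 0 0 0 0; 1 0 0 0 0")

```text
clock: 37.18
tcp_pos: [510.2, 376.9, 39.5]
tool_rot: [2.431, 1.571, 2.437]
wrist_force: [0.1, -0.5, -0.8]
opening: 34.6
```

drive_tool(motion="1 0 0 0 0; 1 0 0 0 0; 1 -0.005 0 0 0; 1 -0.01 0 0 0; 1 -0.02 0 0 0; 1 -0.035 0 0 0; 1 -0.055 0 0 0; 1 -0.08 0 0 0")

```text
clock: 37.85
tcp_pos: [509.8, 376.6, 120.7]
tool_rot: [-2.702, 1.57, -2.697]
wrist_force: [0.4, -0.7, -3.5]
opening: 27.3
```

drive_tool(motion="1 -0.02 0 0 0; 1 -0.045 0 0 0; 1 -0.065 -0.01 0 0; 1 -0.085 -0.03 0.002 0; 1 -0.1 -0.055 0.005 0; 1 -0.1 -0.085 0.008 0; 1 -0.1 -0.115 0.011 0; 1 -0.1 -0.145 0.015 0")

```text
clock: 38.52
tcp_pos: [525.8, 230.9, 221.1]
tool_rot: [0.154, 1.569, 0.16]
wrist_force: [0.7, -0.4, -4.3]
opening: 27.4
```

```bash
python3 - <<'E'
from h import *
o,M=pose();print(o['tcp_pos'],o['opening'],o['wrist_force'],M.round(3),shift((572.3,-184.4,220)))
save("wrist","y_w");save("scene","y_s")
E
```

```text
[525.76207879 230.87148655 221.1293946 ] 27.423036946612786 [ 0.69451478 -0.40561987 -4.2555877 ] [[ 0.001 -0.006  1.   ]
 [ 0.     1.     0.006]
 [-1.     0.     0.001]] [ 0.0011 -0.4156  0.044 ]
```

View pics/y_s.png

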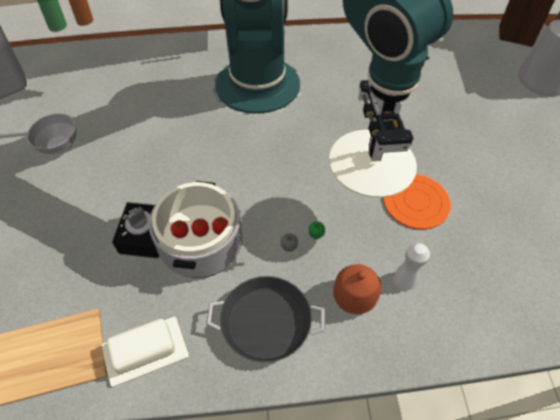

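Lid held level, with the three tomatoes still in the crock.

drive_tool(motion="1 0 -0.03 0.003 0; 1 0 -0.06 0.006 0; 1 0 -0.09 0.009 0; 1 0 -0.12 0.012 0; 1 0 -0.15 0.015 0; 1 0 -0.18 0.018 0; 1 0 -0.21 0.021 0; 1 0 -0.24 0.025 0")

```text
clock: 39.28
tcp_pos: [552.2, -8.9, 220.9]
tool_rot: [-0.188, 1.57, -0.182]
wrist_force: [0.5, 0.8, -4.6]
opening: 27.2
```

drive_tool(motion="1 0 -0.03 0.003 0; 1 0 -0.06 0.006 0; 1 0 -0.09 0.01 0; 1 0 -0.12 0.013 0; 1 0 -0.145 0.016 0; 1 0 -0.165 0.018 0; 1 0 -0.175 0.019 0; 1 0 -0.175 0.019 0")

```text
clock: 39.95
tcp_pos: [572.3, -184.8, 220.1]
tool_rot: [-0.768, 1.57, -0.765]
wrist_force: [-0.8, 0.4, -3.3]
opening: 27.3
```

drive_tool(motion="1 0.01 0 0 0; 1 0.02 0 0 0; 1 0.03 0 0 0; 1 0.04 0 0 0; 1 0.045 0 0 0; 1 0.045 0 0 0; 1 0.045 0 0 0; 1 0.045 0 0 0")

```text
clock: 40.62
tcp_pos: [572.6, -182.7, 174.8]
tool_rot: [-0.002, 1.57, 0.004]
wrist_force: [-0.5, -0.5, -3.6]
opening: 27.5
```

```bash
python3 - <<'E'
from h import *
o,M=pose();print(o['tcp_pos'],o['opening'],o['wrist_force'],M.round(4),shift((572.3,-184.4,155)))
save("wrist","z_w");save("scene","z_s",(100,120,300,300),3.5)
E
```

```text
[ 572.5801159  -182.69915481  174.76870984] 27.48880532788255 [-0.49158961 -0.45469343 -3.61795642] [[ 4.0e-04 -5.6e-03  1.0e+00]
 [ 0.0e+00  1.0e+00  5.6e-03]
 [-1.0e+00 -0.0e+00  4.0e-04]] [ 0.0198 -0.0017 -0.0003]
```

View pics/z_s.png

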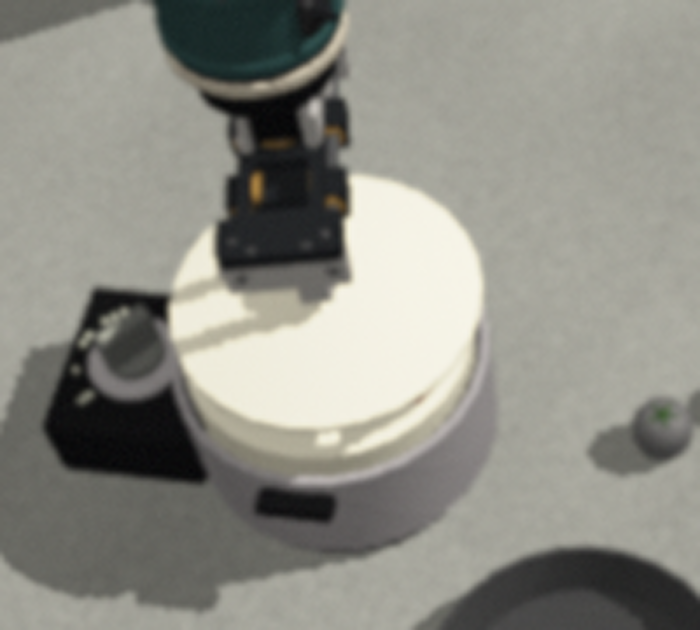

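drive_tool(motion="1 0.005 -0.002 0 0; 1 0.01 -0.002 0 0; 1 0.014 -0.002 0 0; 1 0.018 -0.002 0 0; 1 0.02 -0.002 0 0; 1 0.02 -0.002 0 0; 1 0.02 -0.002 0 0; 1 0.02 -0.002 0 0")

```text
clock: 41.38
tcp_pos: [572.4, -184.8, 154.6]
tool_rot: [0.117, 1.571, 0.122]
wrist_force: [0.8, 0.2, -2.8]
opening: 27.3
```

drive_tool(motion="1 0.002 0 0 0; 1 0.004 0 0 0; 1 0.006 0 0 0; 1 0.008 0 0 0; 1 0.009 0 0 0; 1 0.009 0 0 0; 1 0.009 0 0 0; 1 0.009 0 0 0")

```text
clock: 42.05
tcp_pos: [572.4, -184.8, 145.5]
tool_rot: [0.406, 1.571, 0.412]
wrist_force: [-0.5, 0.6, -4.1]
opening: 27.2
```

drive_tool(motion="1 0.001 0 0 0; 1 0.0015 0 0 0; 1 0.002 0 0 0; 1 0.002 0 0 0; 1 0.002 0 0 0; 1 0.002 0 0 0; 1 0.002 0 0 0; 1 0.002 0 0 0")

```text
clock: 42.72
tcp_pos: [572.3, -184.8, 143.5]
tool_rot: [-2.862, 1.571, -2.857]
wrist_force: [-0.7, -0.1, -0.8]
opening: 27.6
```

Weight is off (force near zero) at the original seated height, so I'll release.

drive_tool(motion="1 0 0 0 0; 0 0 0 0 0; -0.6 0 0 0 0; -0.6 0 0 0 0; -0.6 0 0 0 0; -0.6 0 0 0 0; -0.6 0 0 0 0; -0.6 0 0 0 0")

```text
clock: 43.38
tcp_pos: [572.4, -184.8, 143.5]
tool_rot: [0.89, 1.571, 0.895]
wrist_force: [-0.4, -0.3, -0.7]
opening: 70.4
```

drive_tool(motion="-0.6 -0.01 0 0 0; -0.6 -0.03 0 0 0; -0.6 -0.06 0 0 0; -0.6 -0.08 0 0 0; -0.6 -0.08 0.02 0 0; -0.6 -0.08 0.05 0 0; -0.6 -0.08 0.085 0 0; -0.6 -0.08 0.12 0 0")

```text
clock: 44.05
tcp_pos: [571.5, -63.8, 224.4]
tool_rot: [-0.323, 1.57, -0.319]
wrist_force: [-0.2, -0.2, -0.3]
opening: 75.4
```

```bash
python3 - <<'E'
from h import *
o,M=pose();print(o['tcp_pos'],o['opening'],o['wrist_force'],M.round(4))
save("scene","A_s",(90,120,290,300),3.5);save("top","A_t",(300,150,450,300),4)
E
```

```text
[571.53384879 -63.79229498 224.39500026] 75.42542954049352 [-0.20395228 -0.22254771 -0.2831575 ] [[ 7.0e-04 -4.4e-03  1.0e+00]
 [-2.0e-04  1.0e+00  4.4e-03]
 [-1.0e+00 -2.0e-04  7.0e-04]]
```

View pics/A_s.png

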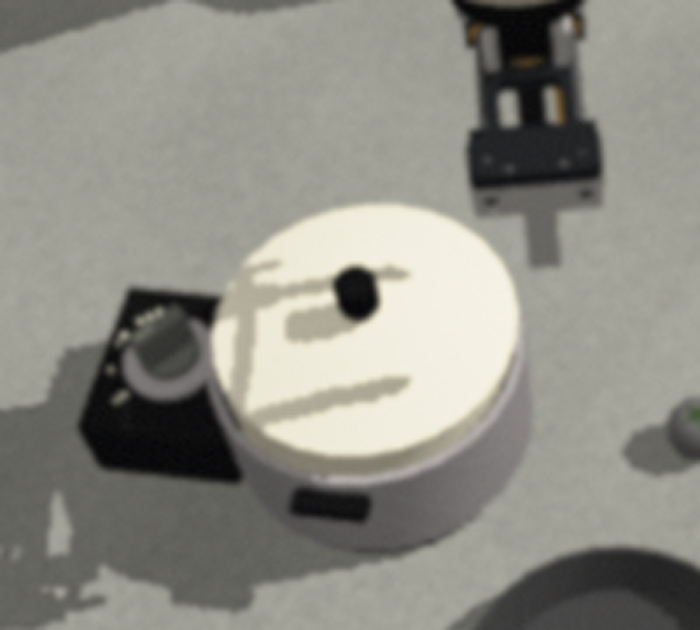

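View pics/A_t.png

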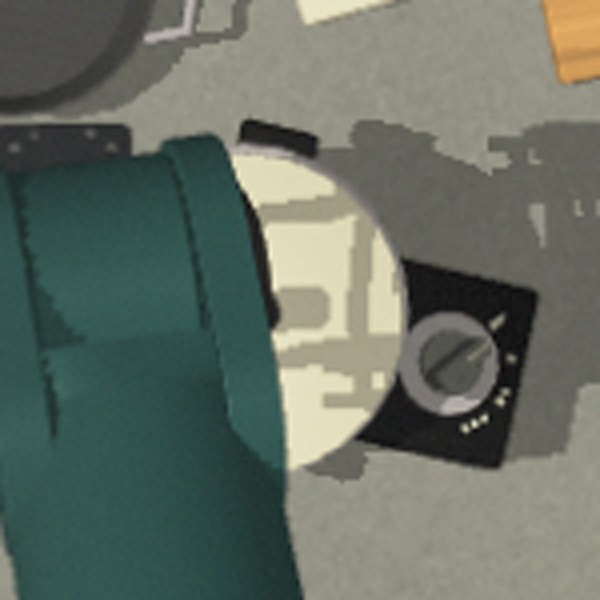

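The lid is seated: its knob appears at scene pixel (191.7,203.7), against (192.2,204.3) at the start. Now the dial.

drive_tool(motion="-0.6 0 -0.03 -0.003 -5; -0.6 0 -0.065 -0.007 -10; -0.6 0 -0.1 -0.01 -15; -0.6 0 -0.135 -0.014 -20; -0.6 0 -0.17 -0.018 -25; -0.6 0 -0.205 -0.022 -30; -0.6 0 -0.235 -0.026 -35; -0.6 0 -0.255 -0.028 -40")

```text
clock: 44.82
tcp_pos: [543.7, -324.1, 223.9]
tool_rot: [-2.618, 1.57, -1.914]
wrist_force: [0.4, 0.4, -0.1]
opening: 75.3
```

drive_tool(motion="-0.6 0 0 0 0; -0.6 0 0 0 0; -0.4 0 0 0 0; -0.2 0 0 0 0; 0 0 0 0 0; 0.23 0 0 0 0; 0.23 0 0 0 0; 0.23 0 0 0 0")

```text
clock: 45.48
tcp_pos: [545.2, -319.7, 223.5]
tool_rot: [-2.775, 1.571, -2.071]
wrist_force: [-0.0, 1.0, -0.2]
opening: 38.6
```

```bash
python3 - <<'E'
from h import *
o,M=pose();print(o['q'].round(2),o['tcp_pos'],o['opening'],M.round(4),np.degrees(np.arctan2(M[1,2],M[0,2])))
save("wrist","B_w")
E
```

```text
[ 0.94  0.49 -0.64  1.56  0.3   1.2   0.95] [ 545.16047653 -319.67774287  223.52970358] 38.63294635429031 [[-0.000e+00 -6.472e-01  7.623e-01]
 [-1.000e-04  7.623e-01  6.472e-01]
 [-1.000e+00 -0.000e+00 -1.000e-04]] 40.32824191192013
```

View pics/B_w.png

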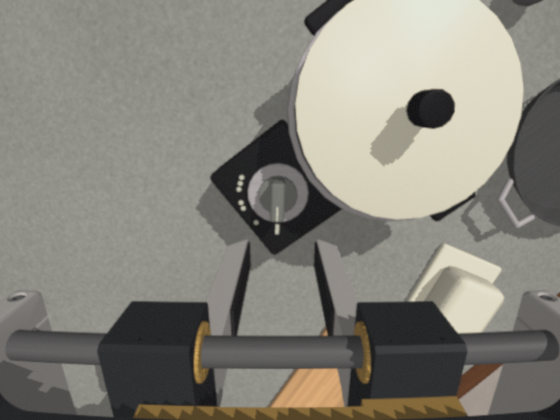

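```bash
python3 - <<'E'
from h import *
o,M=pose();print(o['tcp_pos'])
im=capture("wrist"); cv2.imwrite("pics/C_w.png",cv2.resize(im[140:260,210:350],None,fx=5,fy=5)[:,:,::-1])
for p,z in(((279,193),70),((277,208),104)): 
    x=onz("wrist",p,z); print(x, M.T@(x-o['tcp_pos']))
E
```

```text
[ 545.15601335 -319.79362604  223.50310887]
[ 543.66316305 -321.65413769   70.        ] [153.50316792  -0.44430109  -2.3397807 ]
[ 546.49596579 -327.59107248  104.        ] [119.50353156  -6.80558529  -4.02226615]
```

View pics/C_w.png

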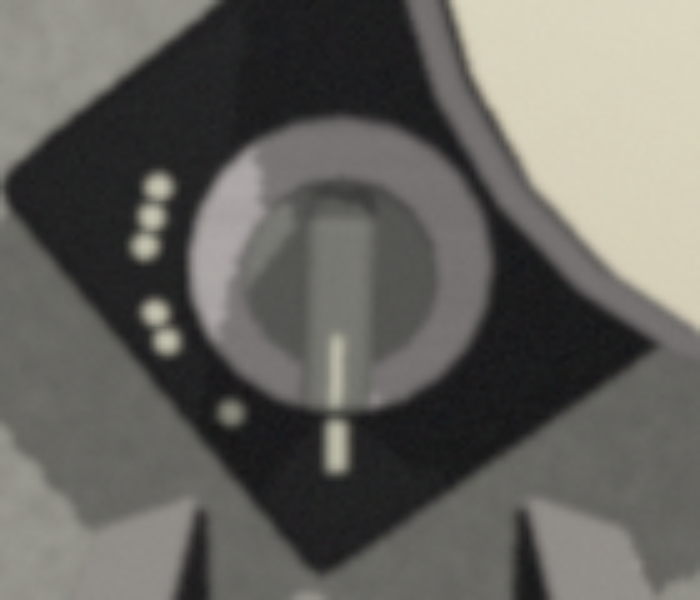

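```bash
python3 - <<'E'
from h import *
o,M=pose()
for p,z in(((278.1,193.2),66),((277.6,202.8),104),((278,183.6),104),((277.2,222),104)): 
    x=onz("wrist",p,z); print(x, M.T@(x-o['tcp_pos']))
print(shift((543.5,-321.5,80)))
E
```

```text
[ 543.69763853 -323.25425045   66.        ] [157.43461386  -1.74473976  -3.30819437]
[ 543.55564363 -323.1913965   104.        ] [119.43463177  -1.6007074   -3.37696565]
[ 531.62013823 -308.41898786  104.        ] [119.43672976  17.38532131  -2.91755779]
[ 555.92018896 -338.4978488   104.        ] [119.43245818 -21.2715256   -3.85484632]
[ 0.1434 -0.0003 -0.0023]
```

drive_tool(motion="0.23 0.01 -0.001 -0.003 0; 0.23 0.03 -0.001 -0.003 0; 0.23 0.055 -0.001 -0.003 0; 0.23 0.08 -0.001 -0.003 0; 0.23 0.1 -0.001 -0.003 0; 0.23 0.1 -0.001 -0.003 0; 0.23 0.1 -0.001 -0.003 0; 0.23 0.1 -0.001 -0.003 0")

```text
clock: 46.25
tcp_pos: [543.9, -322.8, 124.4]
tool_rot: [-1.023, 1.57, -0.319]
wrist_force: [0.3, 0.1, 0.6]
opening: 36.4
```

```bash
python3 - <<'E'
from h import *
o,M=pose();print(o['tcp_pos'],np.degrees(np.arctan2(M[1,2],M[0,2])),shift((543.6,-322.5,81)))
save("wrist","D_w")
E
```

```text
[ 543.8952367  -322.84263676  124.42401222] 40.31286612225663 [ 0.0434  0.0005 -0.    ]
```

View pics/D_w.png

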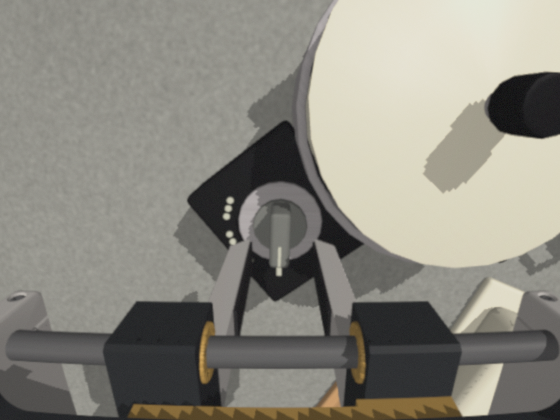

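Centred and clear of the lid. I'll lower and grip the bar.

drive_tool(motion="0.23 0.01 0 0 0; 0.23 0.02 0 0 0; 0.23 0.03 0 0 0; 0.23 0.038 0 0 0; 0.23 0.042 0 0 0; 0.23 0.042 0 0 0; 0.23 0.042 0 0 0; 0.23 0.042 0 0 0")

```text
clock: 46.97
tcp_pos: [543.7, -322.7, 81.8]
tool_rot: [-1.003, 1.57, -0.299]
wrist_force: [-0.4, -0.3, 0.3]
opening: 36.4
```

drive_tool(motion="0.5 0 0 0 0; 0.8 0 0 0 0; 1 0 0 0 0; 1 0 0 0 0; 1 0 0 0 0; 1 0 0 0 0; 1 0 0 0 0; 1 0 0 0 0")

```text
clock: 47.63
tcp_pos: [542.7, -323.5, 81.6]
tool_rot: [3.03, 1.569, -2.551]
wrist_force: [-5.8, -1.1, 4.7]
opening: 13.7
```

drive_tool(motion="1 0 0 0 5; 1 0 0 0 10; 1 0 0 0 15; 1 0 0 0 20; 1 0 0 0 25; 1 0 0 0 30; 1 0 0 0 35; 1 0 0 0 40")

```text
clock: 48.3
tcp_pos: [543.5, -323.2, 81.7]
tool_rot: [-1.008, 1.57, -1.007]
wrist_force: [1.4, -2.7, -1.2]
opening: 13.5
```

drive_tool(motion="1 0 0 0 5; 1 0 0 0 10; 1 0 0 0 15; 1 0 0 0 20; 1 0 0 0 25; 1 0 0 0 29; 1 0 0 0 29; 1 0 0 0 29")

```text
clock: 48.97
tcp_pos: [544.2, -323.4, 81.7]
tool_rot: [-0.177, 1.569, -0.678]
wrist_force: [4.4, -4.2, -4.3]
opening: 13.5
```

```bash
python3 - <<'E'
from h import *
o,M=pose();print(o['tcp_pos'],o['wrist_force'],o['opening'],np.degrees(np.arctan2(M[1,2],M[0,2])))
save("scene","E_s",(90,120,290,300),3.5)
E
```

```text
[ 544.15798761 -323.41522655   81.72146751] [ 4.44107368 -4.1942609  -4.27392917] 13.545397148644993 -28.72304981784349
```

View pics/E_s.png

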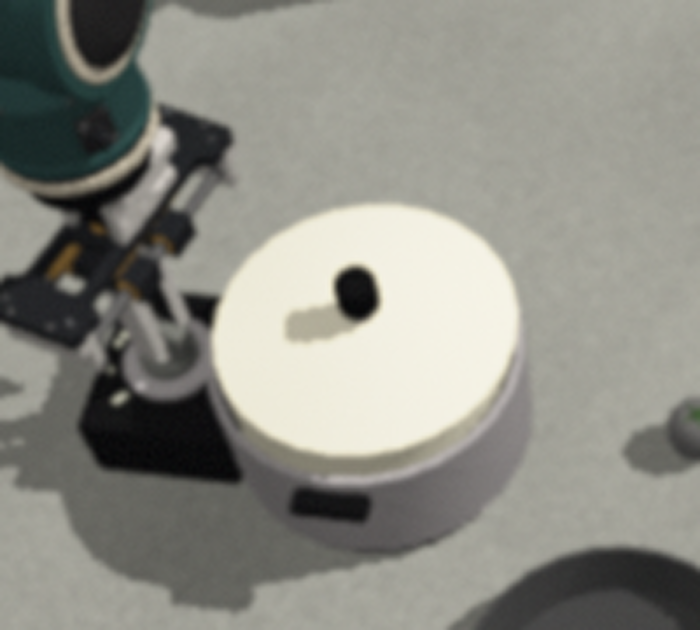

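Turned 69°. I'll release and rise.

drive_tool(motion="0.8 0 0 0 0; 0.5 0 0 0 0; 0.2 0 0 0 0; 0.2 0 0 0 0; 0.2 0 0 0 0; 0.2 0 0 0 0; 0.2 0 0 0 0; 0.2 0 0 0 0")

```text
clock: 49.68
tcp_pos: [543.4, -322.6, 81.4]
tool_rot: [3.082, 1.571, 2.581]
wrist_force: [-0.3, 0.1, -1.2]
opening: 37.3
```

drive_tool(motion="0.2 0 0 0 0; 0.2 -0.01 0 0 0; 0.2 -0.03 0 0 0; 0.2 -0.055 0 0 0; 0.2 -0.08 0 0 0; 0.2 -0.11 0 0 0; 0.2 -0.14 0 0 0; 0.2 -0.14 0 0 0")

```text
clock: 50.35
tcp_pos: [545.5, -323.5, 228.3]
tool_rot: [-0.026, 1.563, -0.527]
wrist_force: [0.9, 0.1, -0.2]
opening: 37.5
```

```bash
python3 - <<'E'
from h import *
o,M=pose();print(o['tcp_pos'],o['wrist_force'],o['opening'])
save("wrist","F_w");save("scene","F_s");save("top","F_t")
E
```

```text
[ 545.52687591 -323.5091805   228.26363784] [ 0.90911441  0.12111966 -0.24446525] 37.533588028815956
```

View pics/F_w.png

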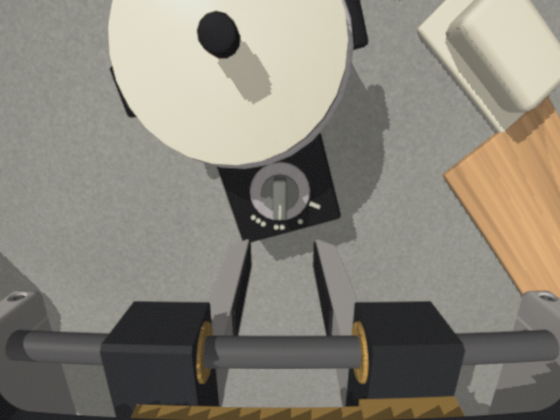

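View pics/F_s.png

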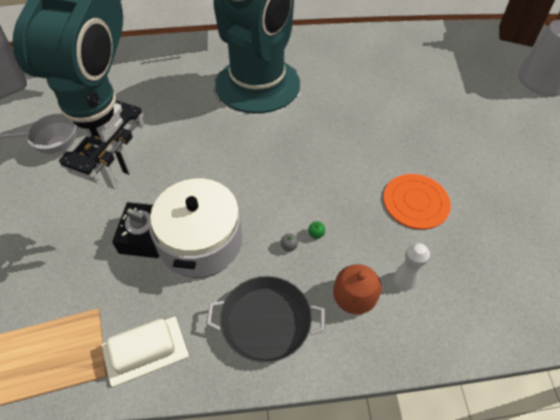

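The pointer stands at the two-dot mark (wrist pixel 279,226), the lid is seated, the counter has no red tomatoes left, and the arm is clear.

drive_tool(motion="0.2 0 0 0 0; 0.2 0 0 0 0; 0.2 0 0 0 0; 0.2 0 0 0 0; 0.2 0 0 0 0; 0.2 0 0 0 0; 0.2 0 0 0 0; 0.2 0 0 0 0")

```text
clock: 51.17
tcp_pos: [543.4, -322.7, 221.4]
tool_rot: [-3.061, 1.571, 2.722]
wrist_force: [0.4, 0.8, -0.7]
opening: 37.4
```

```bash
python3 -c "
from bench import *
print(hand_in())"
```

```text
the job is handed in; nothing more can be done
None
```

I finished every step and handed the job in at about 51 s; `hand_in()` reports no verdict. I laid the lid on the trivet and lowered the three tomatoes that were out (all red) into the crock one at a time. Then I put the lid back and turned the dial 69° clockwise to two dots.

**Last checks**
- **Tomatoes:** all three stood apart on the crock floor, about 5 to 55 mm from its middle, before the lid went on. No red ones were left on the counter.
- **Lid:** it was let go at a tool height of 143.5 mm, against 143.4 mm when I first gripped it. The knob is within about 1 pixel of its starting place in the scene view.
- **Dial:** the pointer is on the two dots in the wrist view. I read this from the picture; I did not measure the angle.
- **Bystanders:** the pan, garlic pot and pepper mill look unmoved in the last scene view.

**What disagreed**
- The wrist and scene cameras gave positions that differed by up to about 5 mm. I used tool readings and the scene view where it mattered.
- Setting the lid on the trivet briefly pushed with about 25 N, and I backed off before letting go.

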